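# Pack the sampling kit tray in order of use

## Robot

A 7-joint arm with a two-finger parallel gripper is mounted at the origin on the work surface. World frame = base frame: x ahead of the robot, y to its left, z up, the work surface at z = 0. Lengths are in m, angles in rad, forces in N, time in s.
With the tool pointing down it reaches from about 0.4 to 0.85 m from the base axis. Payload 10.4 kg.
Tool frame: the origin (TCP) lies at the very end of the fingers, on their centre line; the grasp point (between the pads) lies 19 mm behind it (manip.tcp_to_grasp is the z of the grasp point in the tool frame, in m); z points along the fingers, x is the direction in which the jaws open and shut, and the axes are right-handed (so a half turn about z gives the same grasp; the last joint's range is limited). The gripper opens to 85 mm and grips with 20 to 120 N. Pads are 22 mm wide; open, the fingers measure 114 mm over their backs; the gripper's body (76 mm by 85 mm) begins 54 mm behind the grasp point. The pads swing forward as they close: fully open they stand 13 mm farther back than shut.
Start: joints at [-1.308, 0.332, -0.065, 1.46, 0.022, 1.35, -0.088], TCP at [0.176, 0.6, 0.231] pointing down, gripper open.
Joint ranges: [-2.6, 2.6], [-0.5, 2.12], [-1.47, 1.34], [0.16, 2.42], [-1.27, 4.41], [0.06, 2.06], [-2.6, 2.6]. Speed limits (rad/s): [2.22, 2.22, 2.79, 2.79, 3.14, 3.14, 3.14].

## Interface

Orientations are given as a unit quaternion [x, y, z, w].
In Python, from workcell import manip gives the robot as it stands.
- The arm moves only by the tool servo_tool, never from a script. Its argument "moves" is a list of rows, each an object with "travel": the shift along the tool's x, y, z in mm, a list of three; "dr": the turn, a rotation vector about the tool's x, y, z in degrees, a list of three. A call has 1 to 12 rows; each row shifts and turns the commanded pose from where the row before left it, along the tool's axes as they then stand; what a row does not reach is not made up. A row lasts 1/8 s, in which the tool goes at most 62.5 mm and 10.7 degrees, less where a joint would pass 70% of its speed; a pose out of reach is approached as far as the arm can. A call is refused whole if a number of a shift passes 62.5 or a number of a turn 10.7, either way. A call with a gripper value outside its range is refused whole. "claw" is the closure, from 0 (fully open) to 1 (shut), set as the call begins (left out, the last holds). The fingers move at their own pace and stop on an object; "squeeze" is the grip in N (left out, the last holds). Time passes only in rows, so rows that do not move let the fingers close. It gives the time, the measured TCP pose, the force and the opening at its end, in the units of the state.
- manip.get_obs(): the state, without advancing time (a new reading comes with each control period).
- manip.camera(name): name is "scene" or "top"; returns the picture (480x640x3 uint8, blue, green, red); there is no depth.
- manip.calibration(name): a dict with "intrinsics" (3x3 intrinsics, pixels), "view" (4x4, takes a point from world to camera coordinates). Camera axes: x right, y down, z forward; pixel columns grow to the right and rows downward; lengths in m; the calibration is good to about 2 mm. A picture is of the moment at which its call begins. calibration takes no time and is no camera call.
- manip.hand_in(): hands the job in, once; it reports no verdict.
The state is a dict: "clock": time; "joint_pos": joint angles; "joint_velocities": joint speeds; "tau": joint torques, N m; "position": TCP position; "ee_rot": TCP orientation; "ft_force": force on the tool from outside, world axes, zero at the start; "torque": the same for the moment, N m; "grip_width": opening from 0.0 (shut) to 1.0 (fully open).
Only numpy, scipy, OpenCV 4.12 (cv2) and the standard library are available. Lean on these libraries where they do the work, as an engineer would, in place of code of your own. Each camera call takes 0.05 s, during which the arm holds its last target. There are 200 camera calls.

## Task

Pack the sampling kit: throw the tray's lever right back into its three-tick notch so that the retaining bar is clear, take the used scraper out of the tray into the blue tub, then lay the clean instruments that are there on the mat across the two rails in their order of use, one to a slot counted from the lever end: forceps first, then probe, spatula, spoon and loop, handles across both rails and working ends to the far side; if one is missing, its slot stays empty. When all are lying in place, throw the lever fully forward into its one-tick notch so that the bar locks down over the handles, and leave the other things on the bench where they are.

Things in the scene. Friction and masses are not known exactly. Their poses are not given: they have to be found in the camera images.
- tray: Fixed steel kit tray, 200 (x) by 290 mm (y), walls 30 mm high, floor 3 mm. Origin: centre of the underside; x points away from the robot, to the bar's pivots; y away from the lever. Two grey silicone rails 12 mm wide along y at x = -60 and +10 mm, tops at z = 22 mm; 10 mm high ridges part five slots, 26 mm wide. An instrument lies along x on both rails, its origin at z = 27 mm.
- slot1 (a point): Slot 1, nearest the lever: on the slot's centre line midway between the rails, level with their tops; in the tray's frame x = -25, y = -92, z = 22 mm. Slots 2 to 5 follow in 46 mm steps along +y (y = -46, 0, 46, 92 mm). Slot 1 is the forceps', 2 the probe's, 3 the spatula's, 4 the spoon's, 5 the loop's.
- lever (a joint): Lever of the 8 mm retaining bar, rad; stays where left; 2 to 4 N at the grip. Spring detents and white ticks mark three notches: 0 = one tick, leaning to the robot, bar down midway between the rails, 2 mm above lying handles; 1.1 = two ticks, upright, bar half up, for bulky things; 2.2 = three ticks, leaning away, bar clear (85 mm beyond tray centre, 120 mm up). 0 and 2.2 are stops.
- lever_grip (a point): Middle of the lever's grip at the tray's -y end: an aluminium cylinder 18 mm in diameter, 42 mm long, lying along the tray's y, outboard of the lever, 95 mm from its pivot; it can be pinched from above (fingers closing along the tray's x) in every position.
- lever_pivot (a point): Point on the lever's axis (level, along the tray's y), abreast of the middle of the grip, 50 mm above the bench. At joint 0 the grip is 17 degrees (0.3 rad) above the horizontal on the robot's side of it; it goes over the top as the joint grows.
- tub: Blue open tub for used instruments, firmly on the bench, 240 (x) x 130 (y) x 55 mm high, walls and floor 4 mm. Origin: centre of the underside.
- forceps: Clean forceps: two steel arms joined at the tail, tapering to a point, 155 mm long. Held closed and rigid; the arms together 12 mm wide (y) and 10 mm high (z), 110 mm long body whose middle is the origin, 5 mm above its underside; +x points to the tips. About 35 g, balanced within 10 mm of the origin.
- probe: Clean probe: straight needle 46 mm long. Steel handle 110 x 12 x 10 mm (long axis x, 12 mm wide along y, 10 mm high along z); the origin is the middle of the handle, 5 mm above its underside; +x points to the working end. About 35 g, balanced within 10 mm of the origin.
- spatula: Clean spatula: flat round-ended blade 18 mm wide, 49 mm long. Steel handle 110 x 12 x 10 mm (long axis x, 12 mm wide along y, 10 mm high along z); the origin is the middle of the handle, 5 mm above its underside; +x points to the working end. About 35 g, balanced within 10 mm of the origin.
- spoon: Clean spoon: round bowl 26 mm in diameter on a short neck. Steel handle 110 x 12 x 10 mm (long axis x, 12 mm wide along y, 10 mm high along z); the origin is the middle of the handle, 5 mm above its underside; +x points to the working end. About 35 g, balanced within 10 mm of the origin.
- loop: Clean loop: wire ring 22 mm in diameter on a thin neck. Steel handle 110 x 12 x 10 mm (long axis x, 12 mm wide along y, 10 mm high along z); the origin is the middle of the handle, 5 mm above its underside; +x points to the working end. About 35 g, balanced within 10 mm of the origin.
- scraper: Used scraper: triangular blade 30 mm wide at the end. At the start it lies in the middle slot of the tray under the bar. Steel handle 110 x 12 x 10 mm (long axis x, 12 mm wide along y, 10 mm high along z); the origin is the middle of the handle, 5 mm above its underside; +x points to the working end. About 35 g, balanced within 10 mm of the origin.
- forceps_tip (a point): End of the forceps's working end.
- probe_tip (a point): End of the probe's working end.
- spatula_tip (a point): End of the spatula's working end.
- spoon_tip (a point): End of the spoon's working end.
- loop_tip (a point): End of the loop's working end.
- spray1: White spray bottle, 38 mm diameter, 136 mm high, upright. Origin: centre of the underside. Bystander.
- spray2: White spray bottle, 38 mm diameter, 136 mm high, upright. Origin: centre of the underside. Bystander.
- spray3: White spray bottle, 38 mm diameter, 136 mm high, upright. Origin: centre of the underside. Bystander.
- marker: Marker pen, white with black cap, 140 x 15 x 12 mm, lying. Bystander.
- tube1: Sample tube with blue cap, lying, 110 mm long, 29 mm thick. Bystander.
- vial: Small brown vial with black cap, 24 mm diameter, 50 mm high, upright. Bystander.
- mouse: Computer mouse, 105 x 62 x 33 mm. Bystander.
Not all that is in view belongs to the job. What is shaped like the scraper but yellow is not meant.

How it is judged:
On the way, in this order (a step that is already met when the one before it is completed fails the run):
1. the lever is in the three-tick notch, the bar swung clear (value of joint lever above 2.08 rad), for 0.2 s.
2. the used scraper lies in the tub (x of scraper in the frame of tub between -0.09 and 0.09 m and y of scraper in the frame of tub between -0.058 and 0.058 m and z of scraper in the frame of tub between 0 and 0.035 m), for 0.2 s.
3. all the clean instruments lie in their slots while the bar is clear (y of forceps in the frame of tray between -0.106 and -0.078 m and x of forceps in the frame of tray between -0.045 and -0.005 m and z of forceps in the frame of tray between 0.02 and 0.034 m and x of each of forceps_tip, probe_tip, spatula_tip, spoon_tip, loop_tip in the frame of tray above 0.045 m and angle between the x axis of each of forceps, probe, spatula, spoon, loop and the x axis of tray, either way round below 0.17 rad and y of probe in the frame of tray between -0.06 and -0.032 m and x of probe in the frame of tray between -0.045 and -0.005 m and z of probe in the frame of tray between 0.02 and 0.034 m and y of spatula in the frame of tray between -0.014 and 0.014 m and x of spatula in the frame of tray between -0.045 and -0.005 m and z of spatula in the frame of tray between 0.02 and 0.034 m and y of spoon in the frame of tray between 0.032 and 0.06 m and x of spoon in the frame of tray between -0.045 and -0.005 m and z of spoon in the frame of tray between 0.02 and 0.034 m and y of loop in the frame of tray between 0.078 and 0.106 m and x of loop in the frame of tray between -0.045 and -0.005 m and z of loop in the frame of tray between 0.02 and 0.034 m and value of joint lever above 1.9 rad), for 0.2 s.
4. the lever is in the one-tick notch, the bar down (value of joint lever below 0.08 rad), for 0.2 s.
At the end, for the whole second after the job is handed in: Each clean instrument lies on both rails in its slot (within 14 mm of its centre line, handle middle within 20 mm of midway, within 10 degrees of square, working end to the far side), the scraper lies in the tub, the lever is within 0.08 rad of the one-tick notch, all at rest (all of step 2 and y of forceps in the frame of tray between -0.106 and -0.078 m and x of forceps in the frame of tray between -0.045 and -0.005 m and z of forceps in the frame of tray between 0.02 and 0.034 m and x of each of forceps_tip, probe_tip, spatula_tip, spoon_tip, loop_tip in the frame of tray above 0.045 m and angle between the x axis of each of forceps, probe, spatula, spoon, loop and the x axis of tray, either way round below 0.17 rad and y of probe in the frame of tray between -0.06 and -0.032 m and x of probe in the frame of tray between -0.045 and -0.005 m and z of probe in the frame of tray between 0.02 and 0.034 m and y of spatula in the frame of tray between -0.014 and 0.014 m and x of spatula in the frame of tray between -0.045 and -0.005 m and z of spatula in the frame of tray between 0.02 and 0.034 m and y of spoon in the frame of tray between 0.032 and 0.06 m and x of spoon in the frame of tray between -0.045 and -0.005 m and z of spoon in the frame of tray between 0.02 and 0.034 m and y of loop in the frame of tray between 0.078 and 0.106 m and x of loop in the frame of tray between -0.045 and -0.005 m and z of loop in the frame of tray between 0.02 and 0.034 m and linear speed of each of forceps, probe, spatula, spoon, loop, scraper below 0.02 m/s and value of joint lever below 0.08 rad); the robot touches nothing.
It fails at once if a bystander is pushed more than 30 mm (distance of any of spray1, spray2, spray3, marker, tube1, vial, mouse from where it was at the start of the episode above 0.03 m).
Of forceps, probe, spatula, spoon, loop only 3 to 5 are there at a start; the rules pass over those that are not, and their reading is None.
At some moment in a run one of forceps, probe, spatula, spoon, loop may be knocked a few centimetres aside while the robot is not near it.
Once in a run the grip may slacken for a moment while it holds something.
It also fails if it takes over 210 s, if anything falls off the work surface, if the arm or the gripper's body presses on something with over 40 N, if the wrist force passes 120 N, or if a joint passes its speed limit or range.

## Working session

There is one attempt and no reset: what is moved stays moved. The work goes in short steps, Python scripts to look and compute and a tool call to move; the robot and the scene stay as the last step left them, time stands still between calls to the robot, and variables do not carry over. Pictures are saved under pics/ and viewed, on a budget of 14 in all, crops included, one or two more only if the job needs it, and the job is handed in when it is done.

Besides the shell and the picture viewer there is one more tool, called after "Emit:" as name(argument=value, ...) on one line, values as JSON. servo_tool: Moves the arm, as the interface text tells. Its arguments: {"type":"object","properties":{"moves":{"type":"array","items":{"type":"object","properties":{"travel":{"type":"array","items":{"type":"number"}},"dr":{"type":"array","items":{"type":"number"}}}}},"claw":{"type":"number"},"squeeze":{"type":"number"}},"required":["moves"]}

```bash
ls; mkdir -p pics
python3 - <<'E'
from workcell import manip
import cv2,numpy as np
for n in("scene","top"):
    cv2.imwrite(f"pics/{n}0.png",manip.camera(n))
    c=manip.calibration(n);print(n,np.round(c["intrinsics"],1).tolist(),np.round(c["view"],4).tolist())
print(manip.get_obs(),manip.tcp_to_grasp)
E
```

```text
pics
scene [[617.5, 0.0, 306.7], [0.0, 617.5, 247.7], [0.0, 0.0, 1.0]] [[-0.508, 0.8611, 0.0214, 0.2862], [0.4641, 0.2945, -0.8354, -0.1926], [-0.7256, -0.4144, -0.5493, 2.0226], [0.0, 0.0, 0.0, 1.0]]
top [[436.3, 0.0, 313.9], [0.0, 436.3, 236.3], [0.0, 0.0, 1.0]] [[0.0206, -0.9998, 0.0008, -0.0016], [-0.9757, -0.0203, -0.2183, 0.5865], [0.2183, 0.0037, -0.9759, 1.0519], [0.0, 0.0, 0.0, 1.0]]
{'clock': 0.1, 'joint_pos': array([-1.30763525,  0.33282046, -0.06467771,  1.46083386,  0.02161206,
        1.34993909, -0.08848681]), 'joint_velocities': array([ 2.73426171e-05, -6.75725441e-04, -1.64307310e-03, -2.34335536e-03,
       -8.52146157e-04,  1.42978178e-03,  9.66144392e-05]), 'tau': array([ 2.89356722e-03, -6.26754284e+01,  5.00311505e-02, -3.92416370e+01,
        1.63345429e-02,  7.24666039e-03, -4.24088080e-05]), 'position': array([0.17610455, 0.59932371, 0.2305993 ]), 'ee_rot': array([ 8.00585490e-01,  5.99218197e-01, -4.97949559e-04,  4.21773436e-04]), 'ft_force': array([ 0.1722122 ,  0.35989752, -0.23801384]), 'torque': array([-0.00361677,  0.02032586, -0.01540432]), 'grip_width': 1.0011026312758613} -0.0187
```

View pics/scene0.png

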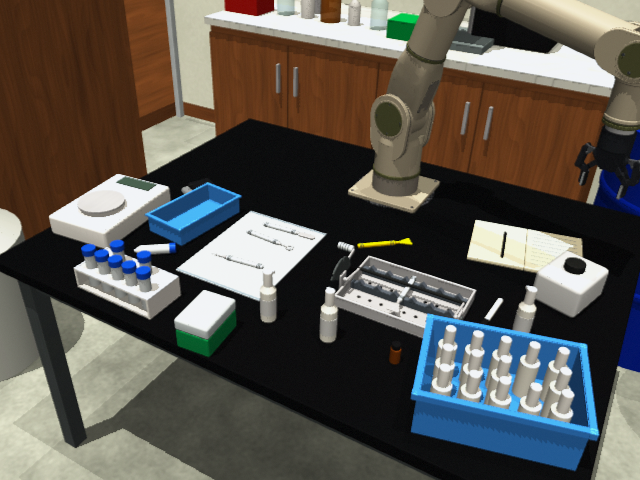

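View pics/top0.png

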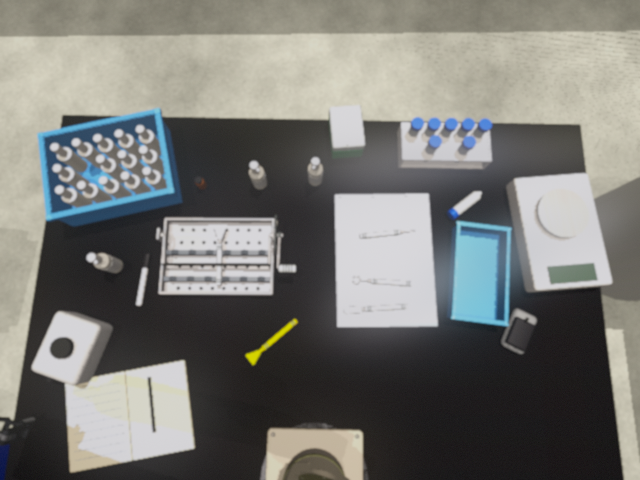

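The top view shows the tray at about (217,257), its lever grip at (288,268), and the mat at (386,260) with three instruments at rows 235, 282 and 308. The blue tub is at (481,273) and the yellow decoy at (272,342). I'll zoom in on the mat and tray.

```bash
cat > h.py <<'E'
from workcell import manip
import cv2,numpy as np
def p2w(n,u,v,z):
    c=manip.calibration(n);K=np.array(c["intrinsics"]);V=np.array(c["view"])
    R,t=V[:3,:3],V[:3,3];o=-R.T@t;d=R.T@np.linalg.solve(K,[u,v,1.]);return o+d*(z-o[2])/d[2]
def w2p(n,p):
    c=manip.calibration(n);V=np.array(c["view"]);q=np.array(c["intrinsics"])@(V[:3,:3]@np.asarray(p)+V[:3,3]);return q[:2]/q[2]
def crop(im,x0,y0,x1,y1,s): return cv2.resize(im[y0:y1,x0:x1],None,fx=s,fy=s,interpolation=cv2.INTER_CUBIC)
E
python3 - <<'E'
from h import *
t=cv2.imread("pics/top0.png")
a=crop(t,330,210,430,320,5); b=crop(t,150,205,300,305,2)
s=cv2.imread("pics/scene0.png"); 
im=np.zeros((600,800,3),np.uint8); im[:550,:500]=a; im[:200,500:800]=b
c=crop(s,210,215,330,275,2.5); im[210:360,500:800]=c
d=crop(s,320,230,420,310,3);im[360:600,500:800]=d
cv2.imwrite("pics/c1.png",im)
E
```

```text
(no output)
```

View pics/c1.png

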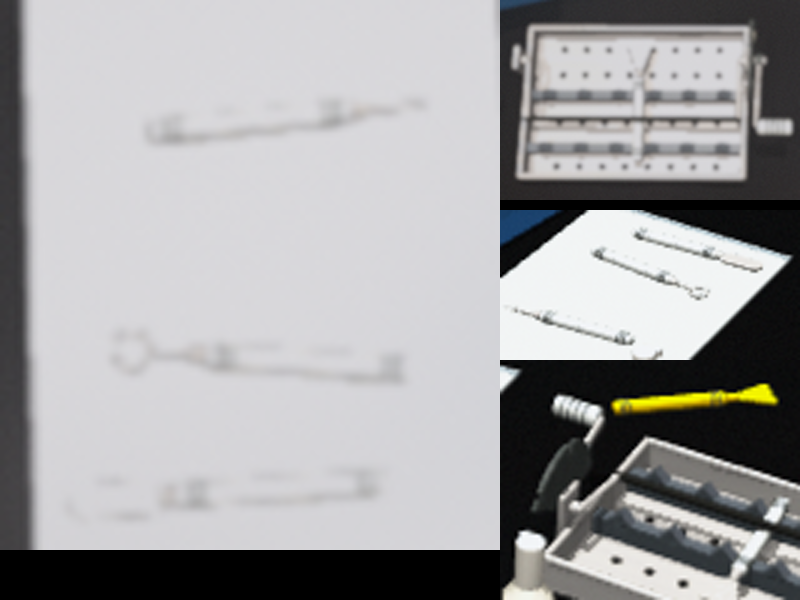

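Run:
```python
from h import *
np.set_printoptions(precision=4,suppress=True)
f=lambda X,Y:(150+(X-500)/2,205+Y/2)
print("tray rim", [p2w("top",*f(*q),.03)[:2] for q in [(528,27),(752,25),(515,178),(748,178)]])
g=lambda X,Y:(330+X/5,210+Y/5)
for n,a,b in(("probe",(147,131),(345,115)),("loop",(404,368),(208,353)),("spat",(378,481),(180,494))):
    A=p2w("top",*g(*a),.005);B=p2w("top",*g(*b),.005);d=B-A
    print(n,(A+B)[:2]/2,np.linalg.norm(d),np.degrees(np.arctan2(d[1],d[0])))
print("grip",p2w("top",*f(776,127),.078)) 
print("tub",[p2w("top",*q,.055)[:2] for q in[(454,222),(511,226),(452,319),(508,326)]])
t=cv2.imread("pics/top0.png");s=cv2.imread("pics/scene0.png")
def enh(c):
    c=cv2.cvtColor(c,cv2.COLOR_BGR2GRAY).astype(float);lo,hi=np.percentile(c,[1,99.5]);return np.clip((c-lo)/(hi-lo)*255,0,255).astype(np.uint8)
im=np.zeros((600,800),np.uint8)
a=enh(crop(t,355,222,425,245,11));im[:a.shape[0],:a.shape[1]]=a
b=enh(crop(s,212,248,272,274,11)) ;im[270:270+b.shape[0],:b.shape[1]]=b
cv2.imwrite("pics/c2.png",im)
```

```text
tray rim [array([0.6344, 0.4109]), array([0.6433, 0.1127]), array([0.4342, 0.4084]), array([0.4404, 0.1098])]
probe [ 0.6081 -0.1657] 0.10767960040086008 -84.08361824815721
loop [ 0.4801 -0.1957] 0.1034206723960429 86.79308972793386
spat [ 0.4136 -0.1805] 0.10362218879982096 94.8890958307148
grip [0.5    0.0731 0.078 ]
tub [array([ 0.6342, -0.3532]), array([ 0.6266, -0.5007]), array([ 0.3857, -0.3359]), array([ 0.3715, -0.4734])]
```

View pics/c2.png

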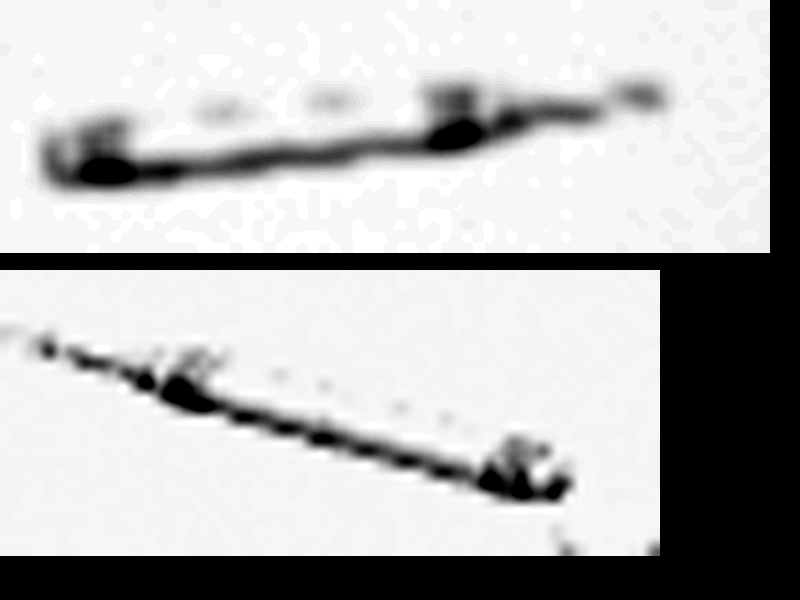

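The top instrument has a thin needle on a collar and the same banded handle as the others, so it is the probe. The mat therefore holds the probe, loop and spatula; forceps and spoon are missing, so slots 1 and 4 stay empty. First I'll rotate the tool and work out the approach to the lever.

```bash
cat >> h.py <<'E'
from scipy.spatial.transform import Rotation as Ro
np.set_printoptions(precision=4,suppress=True)
def head():
    x=Ro.from_quat(manip.get_obs()["ee_rot"]).as_matrix()[:,0];return np.degrees(np.arctan2(x[1],x[0]))
def delta(p,h):
    """turn about tool z (deg) to heading h, then travel (mm) in tool axes to p once there"""
    o=manip.get_obs();c,s=np.cos(np.radians(h)),np.sin(np.radians(h))
    R=np.array([[c,s,0],[s,-c,0],[0,0,-1.]])
    tilt=Ro.from_matrix(R.T@Ro.from_quat(o["ee_rot"]).as_matrix()).inv().as_rotvec(degrees=True)
    print("turn",tilt.round(1),"travel",(R.T@(np.array(p)-o["position"])*1000).round(1),"pos",o["position"],"F",o["ft_force"].round(1),"w",round(o["grip_width"],3),"t",round(o["clock"],2))
TC=np.array([.538,.260]);TY=np.radians(1.2)
def tray(x,y): return TC+np.array([[np.cos(TY),-np.sin(TY)],[np.sin(TY),np.cos(TY)]])@[x,y]
E
python3 - <<'E'
from h import *
for q in[(259,186),(316,183),(120,268),(200,184)]: print(p2w("top",*q,.0)[:2])
delta([.5,.073,.16],1.2)
for q in range(5): print(w2p("top",[*tray(-.025,-.092+.046*q),.022]), w2p("top",[*tray(.01,-.115+.046*q),.022]))
E
```

```text
[0.741  0.1664]
[0.7531 0.008 ]
[0.5034 0.5259]
[0.7434 0.331 ]
turn [ 0.1  0.1 72.4] travel [312.8 533.   70.6] pos [0.1761 0.5993 0.2306] F [ 0.2  0.4 -0.2] w 1.001 t 0.1
[253.4072 265.2247] [262.5239 252.0834]
[235.8505 265.2281] [245.0844 252.0863]
[218.2927 265.2315] [227.6437 252.0893]
[200.7336 265.2349] [210.2019 252.0922]
[183.1734 265.2383] [192.7588 252.0951]
```

Emit:
servo_tool(moves=[{"dr": [0, 0, 10.35]}, {"dr": [0, 0, 10.35]}, {"dr": [0, 0, 10.35]}, {"dr": [0, 0, 10.35]}, {"dr": [0, 0, 10.35]}, {"dr": [0, 0, 10.35]}, {"dr": [0, 0, 10.35]}], claw=0.45, squeeze=40)

```text
$.moves[0]: bad value
```

Emit:
servo_tool(moves=[{"travel": [0, 0, 0], "dr": [0, 0, 10.35]}, {"travel": [0, 0, 0], "dr": [0, 0, 10.35]}, {"travel": [0, 0, 0], "dr": [0, 0, 10.35]}, {"travel": [0, 0, 0], "dr": [0, 0, 10.35]}, {"travel": [0, 0, 0], "dr": [0, 0, 10.35]}, {"travel": [0, 0, 0], "dr": [0, 0, 10.35]}, {"travel": [0, 0, 0], "dr": [0, 0, 10.35]}, {"travel": [0, 0, 0], "dr": [0, 0, 0]}], claw=0.45, squeeze=40)

```text
clock: 1.1
position: [0.1761, 0.5995, 0.2309]
ee_rot: [1.0, 0.011, 0.0, 0.0]
ft_force: [-0.0, 0.5, 0.4]
grip_width: 0.55
```

Emit:
servo_tool(moves=[{"travel": [28, 48, 0], "dr": [0, 0, 0]}, {"travel": [28, 48, 0], "dr": [0, 0, 0]}, {"travel": [28, 48, 0], "dr": [0, 0, 0]}, {"travel": [28, 48, 0], "dr": [0, 0, 0]}, {"travel": [28, 48, 0], "dr": [0, 0, 0]}, {"travel": [28, 48, 0], "dr": [0, 0, 0]}, {"travel": [28, 48, 0], "dr": [0, 0, 0]}, {"travel": [28, 48, 0], "dr": [0, 0, 0]}, {"travel": [28, 48, 0], "dr": [0, 0, 0]}, {"travel": [28, 48, 0], "dr": [0, 0, 0]}, {"travel": [33, 53, 60], "dr": [0, 0, 0]}, {"travel": [0, 0, 0], "dr": [0, 0, 0]}])

```text
clock: 2.6
position: [0.4901, 0.0838, 0.1855]
ee_rot: [1.0, 0.01, -0.002, 0.002]
ft_force: [-0.5, 0.5, 1.0]
grip_width: 0.552
```

Run:
```python
from h import *
delta([.5,.073,.065],1.2)
s=manip.camera("scene");t=manip.camera("top")
im=np.zeros((600,800,3),np.uint8)
im[:600,:450]=crop(s,300,190,450,390,3);im[:315,450:800]=crop(t,180,200,320,326,2.5)
cv2.imwrite("pics/c3.png",im)
```

```text
turn [ 0.2  0.2 -0.1] travel [  9.7  11.  120.5] pos [0.4901 0.0838 0.1855] F [-0.5  0.5  1. ] w 0.552 t 2.6
```

View pics/c3.png

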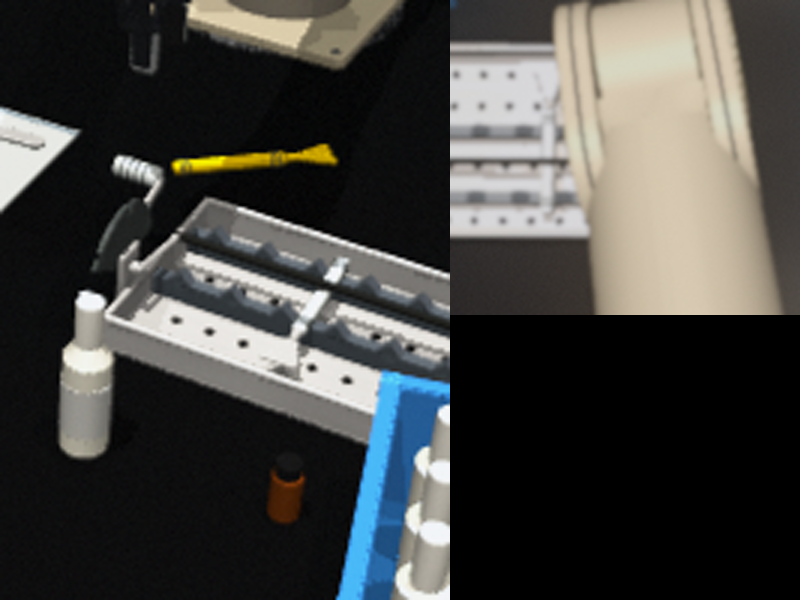

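The grip is at scene pixel (345,246) and at top pixel (288,268.5); the fingers are hovering above it. I'll triangulate.

Run:
```python
from h import *
P=[np.array(manip.calibration(n)["intrinsics"])@np.array(manip.calibration(n)["view"])[:3] for n in("top","scene")]
X=cv2.triangulatePoints(P[0],P[1],np.array([[288.],[268.5]]),np.array([[345.3],[245.7]]));X=(X[:3]/X[3]).ravel()
print(X,w2p("top",X),w2p("scene",X));delta([X[0],X[1],.065],1.2)
```

```text
[0.4992 0.0743 0.0793] [287.4767 268.7282] [345.0246 245.6796]
turn [0.  0.  0.1] travel [  8.6  13.7 122.8] pos [0.4903 0.0878 0.1878] F [-0.5  0.  -0.1] w 0.549 t 2.7
```

Emit:
servo_tool(moves=[{"travel": [9, 14, 60], "dr": [0, 0, 0]}, {"travel": [0, 0, 60], "dr": [0, 0, 0]}, {"travel": [0, 0, 6], "dr": [0, 0, 0]}, {"travel": [0, 0, 0], "dr": [0, 0, 0]}])

```text
clock: 3.2
position: [0.5007, 0.0751, 0.0638]
ee_rot: [1.0, 0.011, 0.001, -0.0]
ft_force: [0.4, -0.4, 1.5]
grip_width: 0.55
```

Emit:
servo_tool(moves=[{"travel": [0, 0, 0], "dr": [0, 0, 0]}, {"travel": [0, 0, 0], "dr": [0, 0, 0]}, {"travel": [0, 0, 0], "dr": [0, 0, 0]}, {"travel": [0, 0, 0], "dr": [0, 0, 0]}, {"travel": [0, 0, 0], "dr": [0, 0, 0]}], claw=1)

```text
clock: 3.82
position: [0.5012, 0.0747, 0.064]
ee_rot: [1.0, 0.01, 0.001, -0.001]
ft_force: [-1.9, 1.4, 9.9]
grip_width: 0.195
```

Emit:
servo_tool(moves=[{"travel": [7.4, 0, -17.4], "dr": [0, 0, 0]}, {"travel": [10.7, 0, -15.7], "dr": [0, 0, 0]}, {"travel": [13.6, 0, -13.2], "dr": [0, 0, 0]}, {"travel": [16, 0, -10.3], "dr": [0, 0, 0]}, {"travel": [17.7, 0, -6.8], "dr": [0, 0, 0]}, {"travel": [18.7, 0, -3.3], "dr": [0, 0, 0]}, {"travel": [0, 0, 0], "dr": [0, 0, 0]}])

```text
clock: 4.7
position: [0.5856, 0.0761, 0.1309]
ee_rot: [1.0, 0.01, 0.001, -0.001]
ft_force: [-1.4, 0.1, 10.0]
grip_width: 0.196
```

Emit:
servo_tool(moves=[{"travel": [18.9, 0, 0.6], "dr": [0, 0, 0]}, {"travel": [18.5, 0, 4.3], "dr": [0, 0, 0]}, {"travel": [17.3, 0, 7.9], "dr": [0, 0, 0]}, {"travel": [15.3, 0, 11.2], "dr": [0, 0, 0]}, {"travel": [12.8, 0, 13.9], "dr": [0, 0, 0]}, {"travel": [2, 0, 3], "dr": [0, 0, 0]}, {"travel": [0, 0, 0], "dr": [0, 0, 0]}, {"travel": [0, 0, 0], "dr": [0, 0, 0]}])

```text
clock: 5.7
position: [0.6682, 0.0775, 0.0897]
ee_rot: [1.0, 0.01, -0.0, -0.0]
ft_force: [-7.9, -1.0, 10.7]
grip_width: 0.203
```

Emit:
servo_tool(moves=[{"travel": [0, 0, 0], "dr": [0, 0, 0]}, {"travel": [0, 0, 0], "dr": [0, 0, 0]}, {"travel": [0, 0, 0], "dr": [0, 0, 0]}, {"travel": [0, 0, -40], "dr": [0, 0, 0]}, {"travel": [-20, 0, -60], "dr": [0, 0, 0]}, {"travel": [-60, 60, -40], "dr": [0, 0, 0]}, {"travel": [-60, 60, 0], "dr": [0, 0, 0]}, {"travel": [-30, 30, 0], "dr": [0, 0, 0]}, {"travel": [0, 0, 0], "dr": [0, 0, 0]}], claw=0.55)

```text
clock: 6.82
position: [0.5356, -0.0425, 0.2144]
ee_rot: [1.0, 0.008, 0.0, -0.001]
ft_force: [-0.2, -0.1, 0.4]
grip_width: 0.453
```

Emit:
servo_tool(moves=[{"travel": [0, 0, 0], "dr": [0, 0, 10]}, {"travel": [0, 0, 0], "dr": [0, 0, 10]}, {"travel": [0, 0, 0], "dr": [0, 0, 10]}, {"travel": [0, 0, 0], "dr": [0, 0, 10]}, {"travel": [0, 0, 0], "dr": [0, 0, 10]}, {"travel": [0, 0, 0], "dr": [0, 0, 10]}, {"travel": [0, 0, 0], "dr": [0, 0, 10]}, {"travel": [0, 0, 0], "dr": [0, 0, 10]}, {"travel": [0, 0, 0], "dr": [0, 0, 10]}, {"travel": [0, 0, 0], "dr": [0, 0, 0]}])

```text
clock: 8.07
position: [0.5375, -0.0388, 0.2137]
ee_rot: [0.715, -0.699, 0.0, 0.0]
ft_force: [0.3, 0.2, 0.7]
grip_width: 0.45
```

Run:
```python
from h import *
delta([*tray(-.025,0),.017],-88.8)
t=manip.camera("top");s=manip.camera("scene")
im=np.zeros((600,800,3),np.uint8)
im[:480,:800]=crop(t,140,200,300,296,5)
im[480:600,:200]=crop(s,320,240,420,300,2)
cv2.imwrite("pics/c4.png",im)
for n in range(5):
  for x in(-.06,.01): print(n+1,x,(w2p("top",[*tray(x,-.092+.046*n),.022])-[140,200])*5)
```

```text
turn [-0.  -0.   0.1] travel [-298.7   18.3  196.7] pos [ 0.5375 -0.0388  0.2137] F [0.3 0.2 0.7] w 0.45 t 8.07
1 -0.06 [565.0234 392.7065]
1 0.01 [569.0214 260.4244]
2 -0.06 [476.6494 392.7258]
2 0.01 [481.821 260.439]
3 -0.06 [388.2694 392.7452]
3 0.01 [394.6147 260.4537]
4 -0.06 [299.8833 392.7646]
4 0.01 [307.4025 260.4683]
5 -0.06 [211.4912 392.7839]
5 0.01 [220.1844 260.483 ]
```

View pics/c4.png

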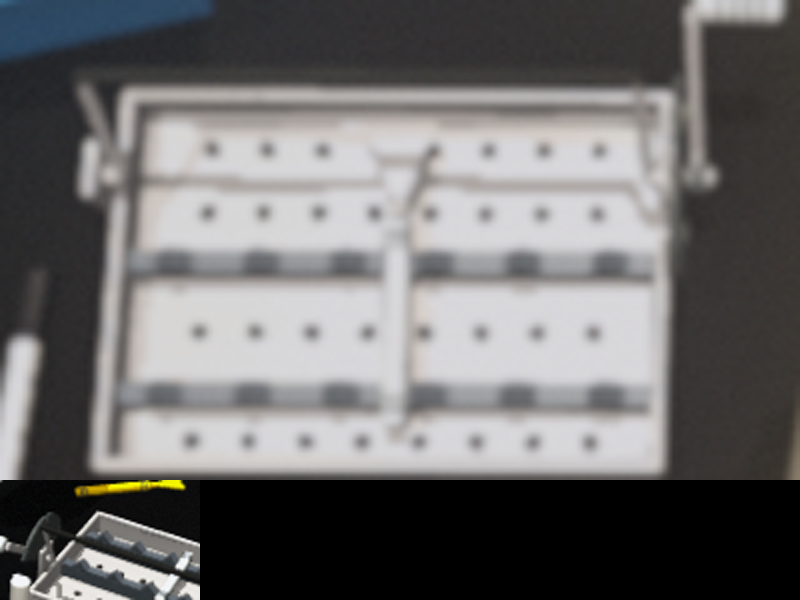

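The lever is fully back. The scraper lies in slot 3 with its blade to the far side, about 3 mm toward the lever from the slot centre. The ridges match my tray pose to about 2 mm, though the tray is about 2 mm nearer. Next is the scraper grasp.

Emit:
servo_tool(moves=[{"travel": [-60, 4, 0], "dr": [0, 0, 0]}, {"travel": [-60, 4, 0], "dr": [0, 0, 0]}, {"travel": [-60, 4, 0], "dr": [0, 0, 0]}, {"travel": [-60, 4, 0], "dr": [0, 0, 0]}, {"travel": [-56, 4, 0], "dr": [0, 0, 0]}, {"travel": [0, 0, 50], "dr": [0, 0, 0]}, {"travel": [0, 0, 50], "dr": [0, 0, 0]}, {"travel": [0, 0, 50], "dr": [0, 0, 0]}, {"travel": [0, 0, 0], "dr": [0, 0, 0]}])

```text
clock: 9.3
position: [0.5089, 0.2549, 0.0608]
ee_rot: [0.715, -0.699, -0.0, 0.003]
ft_force: [-0.6, 0.2, 0.1]
grip_width: 0.451
```

```bash
sed -i 's/TC=np.array(\[.538,.260\])/TC=np.array([.536,.260])/' h.py
python3 - <<'E'
from h import *
delta([*tray(-.025,-.003),.015],-88.8)
E
```

```text
turn [ 0.3 -0.2  0.1] travel [-1.5 -2.2 45.8] pos [0.5089 0.2549 0.0608] F [-0.6  0.2  0.1] w 0.451 t 9.3
```

Emit:
servo_tool(moves=[{"travel": [-1.5, -2, 30], "dr": [0, 0, 0]}, {"travel": [0, 0, 16], "dr": [0, 0, 0]}, {"travel": [0, 0, 0], "dr": [0, 0, 0]}])

```text
clock: 9.68
position: [0.5131, 0.2576, 0.0182]
ee_rot: [0.715, -0.7, -0.0, 0.0]
ft_force: [-0.2, -1.2, 1.2]
grip_width: 0.452
```

Emit:
servo_tool(moves=[{"travel": [0, 0, 0], "dr": [0, 0, 0]}, {"travel": [0, 0, 0], "dr": [0, 0, 0]}, {"travel": [0, 0, 0], "dr": [0, 0, 0]}, {"travel": [0, 0, 0], "dr": [0, 0, 0]}], claw=1, squeeze=60)

```text
clock: 10.18
position: [0.5139, 0.2581, 0.0193]
ee_rot: [0.714, -0.7, 0.0, -0.001]
ft_force: [-0.6, -1.1, 5.9]
grip_width: 0.119
```

Emit:
servo_tool(moves=[{"travel": [0, 0, -20], "dr": [0, 0, 0]}, {"travel": [0, 0, -60], "dr": [0, 0, 0]}, {"travel": [0, 0, -60], "dr": [0, 0, 0]}, {"travel": [0, 0, -50], "dr": [0, 0, 0]}, {"travel": [0, 0, 0], "dr": [0, 0, 6]}, {"travel": [0, 0, 0], "dr": [0, 0, 0]}])

```text
clock: 10.92
position: [0.5132, 0.2575, 0.2093]
ee_rot: [-0.677, 0.736, 0.0, 0.001]
ft_force: [-0.6, -0.5, -0.7]
grip_width: 0.118
```

Run:
```python
from h import *
delta([.507,-.405,.2],-95)
```

```text
turn [-0.1  0.1  0.2] travel [660.5 -51.6   9.3] pos [0.5132 0.2575 0.2093] F [-0.6 -0.5 -0.7] w 0.118 t 10.93
```

Emit:
servo_tool(moves=[{"travel": [55, -4.3, 0], "dr": [0, 0, 0]}, {"travel": [55, -4.3, 0], "dr": [0, 0, 0]}, {"travel": [55, -4.3, 0], "dr": [0, 0, 0]}, {"travel": [55, -4.3, 0], "dr": [0, 0, 0]}, {"travel": [55, -4.3, 0], "dr": [0, 0, 0]}, {"travel": [55, -4.3, 0], "dr": [0, 0, 0]}, {"travel": [55, -4.3, 0], "dr": [0, 0, 0]}, {"travel": [55, -4.3, 0], "dr": [0, 0, 0]}, {"travel": [55, -4.3, 0], "dr": [0, 0, 0]}, {"travel": [55, -4.3, 0], "dr": [0, 0, 0]}, {"travel": [55, -4.3, 0], "dr": [0, 0, 0]}, {"travel": [55, -4.3, 0], "dr": [0, 0, 0]}])

```text
clock: 12.42
position: [0.5086, -0.4058, 0.2073]
ee_rot: [-0.678, 0.735, 0.001, -0.0]
ft_force: [0.9, 1.4, 0.6]
grip_width: 0.121
```

Run:
```python
from h import *
delta([.507,-.405,.02],-95)
t=manip.camera("top");s=manip.camera("scene")
im=np.zeros((600,800,3),np.uint8)
im[:600,:500]=crop(s,130,160,330,400,2.5)[:,:500]
im[:360,500:800]=crop(t,430,190,530,310,3)
cv2.imwrite("pics/c5.png",im)
```

```text
turn [0.1 0.  0.4] travel [ -0.6   1.7 187.3] pos [ 0.5086 -0.4058  0.2073] F [0.9 1.4 0.6] w 0.121 t 12.43
```

View pics/c5.png

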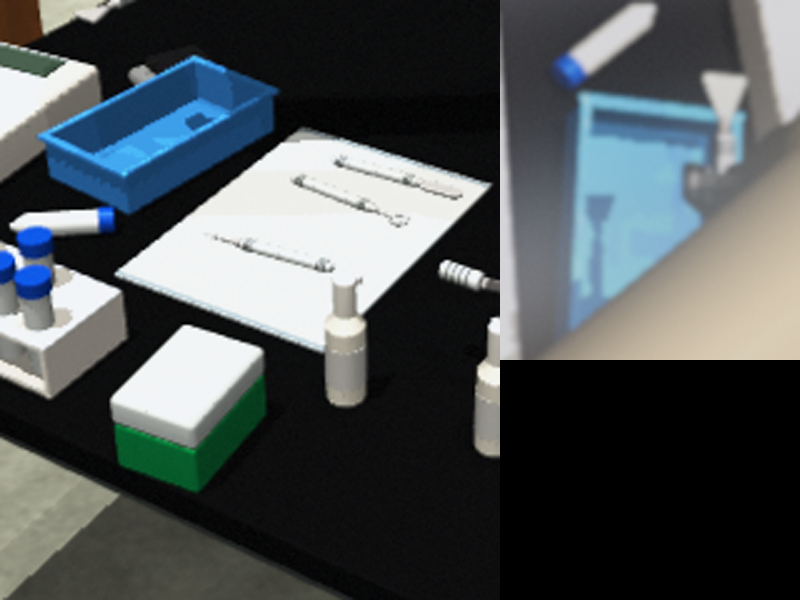

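The held scraper shows over the tub in the top crop at (715,110). I'll shift it 20 mm nearer and lower it.

Emit:
servo_tool(moves=[{"travel": [0, 20, 50], "dr": [0, 0, 0]}, {"travel": [0, 0, 50], "dr": [0, 0, 0]}, {"travel": [0, 0, 50], "dr": [0, 0, 0]}, {"travel": [0, 0, 25], "dr": [0, 0, 0]}, {"travel": [0, 0, 14], "dr": [0, 0, 0]}, {"travel": [0, 0, 0], "dr": [0, 0, 0]}])

```text
clock: 13.28
position: [0.4888, -0.4024, 0.0184]
ee_rot: [-0.677, 0.736, 0.001, -0.0]
ft_force: [-0.6, 0.2, -0.2]
grip_width: 0.119
```

Emit:
servo_tool(moves=[{"travel": [0, 0, 0], "dr": [0, 0, 0]}, {"travel": [0, 0, 0], "dr": [0, 0, 0]}, {"travel": [0, 0, 0], "dr": [0, 0, 0]}, {"travel": [0, 0, -30], "dr": [0, 0, 0]}, {"travel": [0, 0, -50], "dr": [0, 0, 0]}, {"travel": [0, 0, -60], "dr": [0, 0, 0]}, {"travel": [0, 0, -60], "dr": [0, 0, 0]}, {"travel": [-60, 0, 0], "dr": [0, 0, 0]}, {"travel": [-60, 0, 0], "dr": [0, 0, 0]}, {"travel": [-60, 0, 0], "dr": [0, 0, 0]}, {"travel": [-60, 0, 0], "dr": [0, 0, 0]}], claw=0.6)

```text
clock: 14.65
position: [0.5092, -0.1617, 0.2189]
ee_rot: [-0.677, 0.736, 0.0, 0.001]
ft_force: [0.4, 0.6, 0.4]
grip_width: 0.401
```

Emit:
servo_tool(moves=[{"travel": [-60, 0, 0], "dr": [0, 0, 0]}, {"travel": [-60, 0, 0], "dr": [0, 0, 0]}, {"travel": [0, 0, 0], "dr": [0, 0, -10]}, {"travel": [0, 0, 0], "dr": [0, 0, -10]}, {"travel": [0, 0, 0], "dr": [0, 0, -10]}, {"travel": [0, 0, 0], "dr": [0, 0, -10]}, {"travel": [0, 0, 0], "dr": [0, 0, -10]}, {"travel": [0, 0, 0], "dr": [0, 0, -10]}, {"travel": [0, 0, 0], "dr": [0, 0, -10]}, {"travel": [0, 0, 0], "dr": [0, 0, -10]}, {"travel": [0, 0, 0], "dr": [0, 0, -10]}, {"travel": [0, 0, 0], "dr": [0, 0, -10]}])

```text
clock: 16.15
position: [0.5193, -0.0442, 0.219]
ee_rot: [0.999, 0.048, 0.0, -0.0]
ft_force: [-0.4, -0.5, 1.0]
grip_width: 0.401
```

Run:
```python
from h import *
delta([.6081,-.1657,.06],6)
t=manip.camera("top")
im=np.zeros((600,800,3),np.uint8)
im[:560,:480]=crop(t,335,195,455,335,4)
im[:330,480:780]=crop(t,440,215,540,325,3)
cv2.imwrite("pics/c6.png",im)
```

```text
turn [-0.  -0.  -0.5] travel [ 75.6 130.1 159. ] pos [ 0.5193 -0.0442  0.219 ] F [-0.4 -0.5  1. ] w 0.401 t 16.15
```

View pics/c6.png

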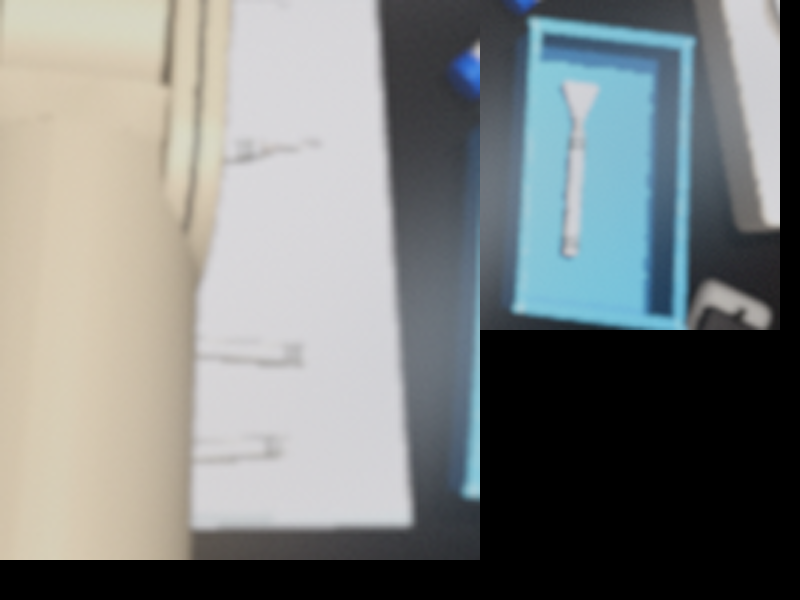

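The scraper lies flat in the tub (crop (572,170)), and the three instruments are where they were. Next is the probe.

Emit:
servo_tool(moves=[{"travel": [25, 43, 0], "dr": [0, 0, -0.5]}, {"travel": [25, 43, 0], "dr": [0, 0, 0]}, {"travel": [26, 44, 0], "dr": [0, 0, 0]}, {"travel": [0, 0, 60], "dr": [0, 0, 0]}, {"travel": [0, 0, 60], "dr": [0, 0, 0]}, {"travel": [0, 0, 50], "dr": [0, 0, 0]}, {"travel": [0, 0, 0], "dr": [0, 0, 0]}])

```text
clock: 17.08
position: [0.605, -0.1655, 0.0457]
ee_rot: [0.999, 0.048, -0.003, -0.001]
ft_force: [-0.5, 0.5, 1.4]
grip_width: 0.4
```

Run:
```python
from h import *
delta([.6081,-.1657,.003],6)
```

```text
turn [-0.1  0.4 -0.5] travel [ 3.   0.6 42.7] pos [ 0.605  -0.1655  0.0457] F [-0.5  0.5  1.4] w 0.4 t 17.07
```

Emit:
servo_tool(moves=[{"travel": [1, 0, 25], "dr": [0, 0, 0]}, {"travel": [0, 0, 20], "dr": [0, 0, 0]}, {"travel": [0, 0, 0], "dr": [0, 0, 0]}, {"travel": [0, 0, 0], "dr": [0, 0, 0]}])

```text
clock: 17.58
position: [0.6091, -0.1663, 0.005]
ee_rot: [0.999, 0.049, 0.001, 0.0]
ft_force: [0.5, -0.2, 0.3]
grip_width: 0.396
```

Emit:
servo_tool(moves=[{"travel": [0, 0, 0], "dr": [0, 0, 0]}, {"travel": [0, 0, 0], "dr": [0, 0, 0]}, {"travel": [0, 0, 0], "dr": [0, 0, 0]}, {"travel": [0, 0, 0], "dr": [0, 0, 0]}], claw=1)

```text
clock: 18.08
position: [0.6091, -0.1662, 0.0049]
ee_rot: [0.999, 0.05, 0.001, 0.0]
ft_force: [-1.3, 0.1, 6.0]
grip_width: 0.112
```

The grip is a bit shallow, so I'll regrip 4 mm lower.

Emit:
servo_tool(moves=[{"travel": [0, 0, 0], "dr": [0, 0, 0]}, {"travel": [0, 0, 0], "dr": [0, 0, 0]}, {"travel": [0, 0, 4], "dr": [0, 0, 0]}, {"travel": [0, 0, 0], "dr": [0, 0, 0]}], claw=0.75)

```text
clock: 18.58
position: [0.6087, -0.166, 0.0003]
ee_rot: [0.999, 0.049, 0.0, -0.0]
ft_force: [-1.9, 1.9, 8.7]
grip_width: 0.254
```

Emit:
servo_tool(moves=[{"travel": [0, 0, 0], "dr": [0, 0, 0]}, {"travel": [0, 0, 0], "dr": [0, 0, 0]}, {"travel": [0, 0, 0], "dr": [0, 0, 0]}, {"travel": [0, 0, 0], "dr": [0, 0, 0]}, {"travel": [0, 0, -20], "dr": [0, 0, 0]}, {"travel": [0, 0, -60], "dr": [0, 0, 0]}, {"travel": [0, 0, -60], "dr": [0, 0, 0]}, {"travel": [0, 0, -60], "dr": [0, 0, 0]}], claw=1)

```text
clock: 19.58
position: [0.608, -0.1662, 0.2025]
ee_rot: [0.999, 0.049, 0.0, 0.0]
ft_force: [1.5, 1.4, 0.1]
grip_width: 0.119
```

Run:
```python
from h import *
delta([*tray(-.025,-.046),.2],6)
delta([*tray(-.025,-.046),.2],91.2)
```

```text
turn [ 0.  -0.  -0.4] travel [ -55.8 -387.6    2.5] pos [ 0.608  -0.1662  0.2025] F [1.5 1.4 0.1] w 0.119 t 19.57
turn [  0.   -0.  -85.6] travel [381.6 -88.1   2.5] pos [ 0.608  -0.1662  0.2025] F [1.5 1.4 0.1] w 0.119 t 19.57
```

Emit:
servo_tool(moves=[{"travel": [-7, -48.5, 0], "dr": [0, 0, 0]}, {"travel": [-7, -48.5, 0], "dr": [0, 0, 0]}, {"travel": [-7, -48.5, 0], "dr": [0, 0, 0]}, {"travel": [-7, -48.5, 0], "dr": [0, 0, 0]}, {"travel": [-7, -48.5, 0], "dr": [0, 0, 0]}, {"travel": [-7, -48.5, 0], "dr": [0, 0, 0]}, {"travel": [-7, -48.5, 0], "dr": [0, 0, 0]}, {"travel": [-7, -48.5, 0], "dr": [0, 0, 0]}, {"travel": [0, 0, 0], "dr": [0, 0, 0]}])

```text
clock: 20.7
position: [0.5128, 0.2189, 0.2001]
ee_rot: [0.999, 0.053, -0.0, -0.001]
ft_force: [0.1, -0.5, -0.6]
grip_width: 0.119
```

Emit:
servo_tool(moves=[{"travel": [0, 0, 0], "dr": [0, 0, -10.7]}, {"travel": [0, 0, 0], "dr": [0, 0, -10.7]}, {"travel": [0, 0, 0], "dr": [0, 0, -10.7]}, {"travel": [0, 0, 0], "dr": [0, 0, -10.7]}, {"travel": [0, 0, 0], "dr": [0, 0, -10.7]}, {"travel": [0, 0, 0], "dr": [0, 0, -10.7]}, {"travel": [0, 0, 0], "dr": [0, 0, -10.7]}, {"travel": [0, 0, 0], "dr": [0, 0, -10.7]}, {"travel": [0, 0, 0], "dr": [0, 0, 0]}])

```text
clock: 21.82
position: [0.5147, 0.2134, 0.2003]
ee_rot: [0.7, 0.714, 0.0, 0.0]
ft_force: [0.1, 0.1, -0.2]
grip_width: 0.115
```

Run:
```python
from h import *
delta([*tray(-.025,-.046),.024],91.2)
s=manip.camera("scene");cv2.imwrite("pics/c7.png",crop(s,300,150,500,300,4))
```

```text
turn [ 0.  -0.  -0.1] travel [  0.2  -2.7 176.3] pos [0.5147 0.2134 0.2003] F [ 0.1  0.1 -0.2] w 0.115 t 21.82
```

View pics/c7.png

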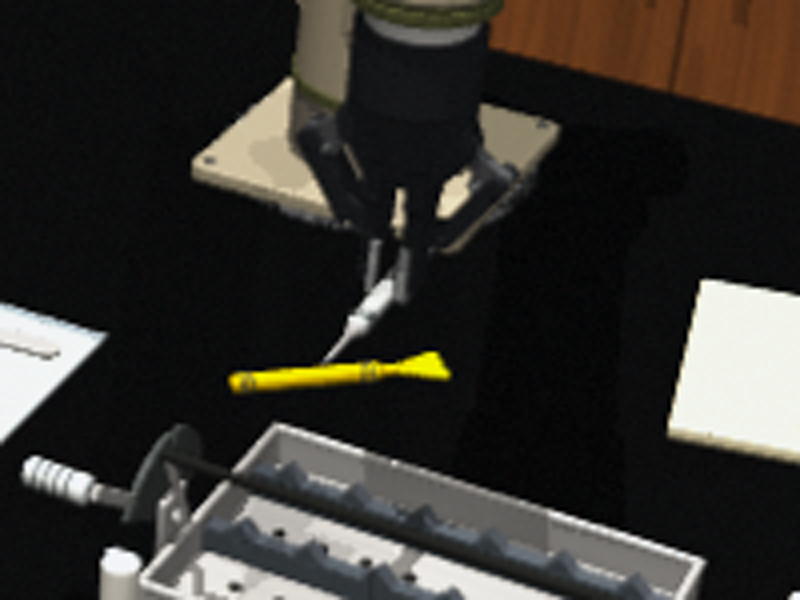

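Run:
```python
from h import *
p=manip.get_obs()["position"]
for dz in(.005,-.01,-.025):
    print(dz,(w2p("scene",p+[.1005,.002,dz])-[300,150])*4)
```

```text
0.005 [321.2736 363.9055]
-0.01 [318.9463 386.4537]
-0.025 [316.6465 408.7348]
```

The probe is level: its tip is seen at (325,360) and predicted at (321,364). I'll lower it into slot 2.

Emit:
servo_tool(moves=[{"travel": [0, -2.5, 50], "dr": [0, 0, 0]}, {"travel": [0, 0, 50], "dr": [0, 0, 0]}, {"travel": [0, 0, 45], "dr": [0, 0, 0]}, {"travel": [0, 0, 15], "dr": [0, 0, 0]}, {"travel": [0, 0, 10], "dr": [0, 0, 0]}, {"travel": [0, 0, 4], "dr": [0, 0, 0]}, {"travel": [0, 0, 0], "dr": [0, 0, 0]}, {"travel": [0, 0, 0], "dr": [0, 0, 0]}])

```text
clock: 22.88
position: [0.5124, 0.2148, 0.0266]
ee_rot: [0.699, 0.715, 0.001, 0.0]
ft_force: [0.4, 0.2, -0.1]
grip_width: 0.116
```

Run:
```python
from h import *
delta([*tray(-.025,-.046),.0225],91.2)
```

```text
turn [ 0.1 -0.1  0.1] travel [-1.3 -0.5  4.1] pos [0.5124 0.2148 0.0266] F [ 0.4  0.2 -0.1] w 0.116 t 22.88
```

Emit:
servo_tool(moves=[{"travel": [-1, 0, 3.5], "dr": [0, 0, 0]}, {"travel": [0, 0, 0], "dr": [0, 0, 0]}])

```text
clock: 23.12
position: [0.5123, 0.2138, 0.0227]
ee_rot: [0.699, 0.715, 0.001, 0.0]
ft_force: [-0.2, 0.4, 3.3]
grip_width: 0.119
```

Emit:
servo_tool(moves=[{"travel": [0, 0, 0], "dr": [0, 0, 0]}, {"travel": [0, 0, 0], "dr": [0, 0, 0]}, {"travel": [0, 0, 0], "dr": [0, 0, 0]}, {"travel": [0, 0, -30], "dr": [0, 0, 0]}, {"travel": [0, 0, -50], "dr": [0, 0, 0]}, {"travel": [0, 0, -60], "dr": [0, 0, 0]}, {"travel": [0, 0, -60], "dr": [0, 0, 0]}, {"travel": [-40, 0, 0], "dr": [0, 0, 0]}, {"travel": [-60, 0, 0], "dr": [0, 0, 0]}, {"travel": [-60, 0, 0], "dr": [0, 0, 0]}, {"travel": [-60, 0, 0], "dr": [0, 0, 0]}, {"travel": [-60, 0, 0], "dr": [0, 0, 0]}], claw=0.65)

```text
clock: 24.62
position: [0.5178, -0.0682, 0.2224]
ee_rot: [0.699, 0.715, 0.0, -0.0]
ft_force: [1.8, -0.3, -0.4]
grip_width: 0.348
```

Emit:
servo_tool(moves=[{"travel": [0, 0, 0], "dr": [0, 0, 10.4]}, {"travel": [0, 0, 0], "dr": [0, 0, 10.4]}, {"travel": [0, 0, 0], "dr": [0, 0, 10.4]}, {"travel": [0, 0, 0], "dr": [0, 0, 10.4]}, {"travel": [0, 0, 0], "dr": [0, 0, 10.4]}, {"travel": [0, 0, 0], "dr": [0, 0, 10.4]}, {"travel": [0, 0, 0], "dr": [0, 0, 10.4]}, {"travel": [0, 0, 0], "dr": [0, 0, 10.4]}, {"travel": [0, 0, 0], "dr": [0, 0, 10.4]}, {"travel": [0, 0, 0], "dr": [0, 0, 0]}], claw=0.6)

```text
clock: 25.88
position: [0.518, -0.0664, 0.2222]
ee_rot: [1.0, -0.02, -0.0, -0.0]
ft_force: [0.8, 0.5, 0.3]
grip_width: 0.403
```

Run:
```python
from h import *
delta([.4801,-.1957,.045],-3.2)
t=manip.camera("top")
im=np.zeros((600,800,3),np.uint8)
im[:384,:640]=crop(t,140,200,300,296,4)
s=manip.camera("scene");im[384:600,:400]=crop(s,190,195,340,276,2.67)[:216,:400]
im[384:600,400:800]=crop(s,320,235,470,316,2.67)[:216,:400]
cv2.imwrite("pics/c8.png",im)
```

```text
turn [-0.   0.   0.9] travel [-30.6 131.2 177.2] pos [ 0.518  -0.0664  0.2222] F [0.8 0.5 0.3] w 0.403 t 25.88
```

View pics/c8.png

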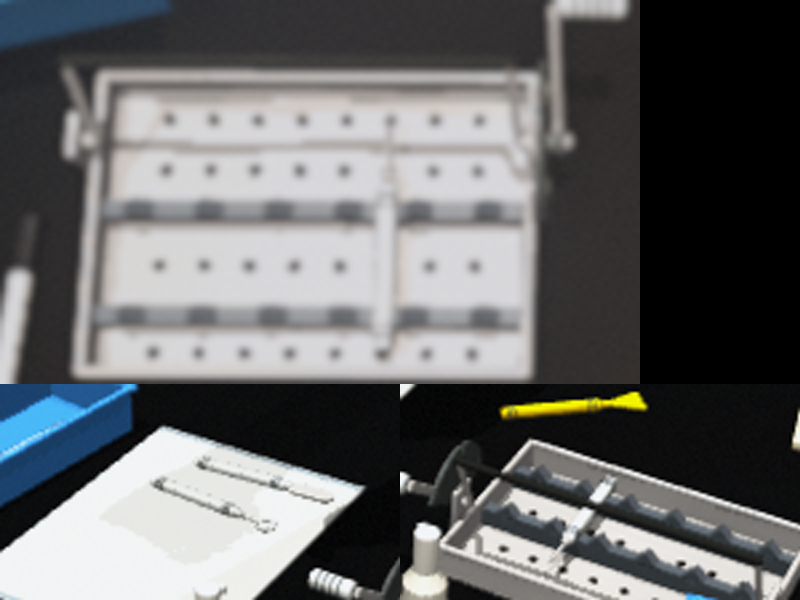

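The probe is seated in slot 2 with its needle to the far side. The loop and spatula haven't moved. Loop next.

Emit:
servo_tool(moves=[{"travel": [-10, 43.5, 0], "dr": [0, 0, 0.9]}, {"travel": [-10, 43.5, 0], "dr": [0, 0, 0]}, {"travel": [-10, 44, 0], "dr": [0, 0, 0]}, {"travel": [0, 0, 60], "dr": [0, 0, 0]}, {"travel": [0, 0, 60], "dr": [0, 0, 0]}, {"travel": [0, 0, 55], "dr": [0, 0, 0]}, {"travel": [0, 0, 0], "dr": [0, 0, 0]}, {"travel": [0, 0, 0], "dr": [0, 0, 0]}])

```text
clock: 26.98
position: [0.4824, -0.1965, 0.0491]
ee_rot: [1.0, -0.028, 0.001, 0.0]
ft_force: [0.7, -0.2, 0.1]
grip_width: 0.405
```

Run:
```python
from h import *
delta([.4801,-.1957,.001],-3.2)
```

```text
turn [ 0.  -0.1  0. ] travel [-2.4 -0.6 48.1] pos [ 0.4824 -0.1965  0.0491] F [ 0.7 -0.2  0.1] w 0.405 t 26.98
```

Emit:
servo_tool(moves=[{"travel": [-2, 0, 25], "dr": [0, 0, 0]}, {"travel": [0, 0, 16], "dr": [0, 0, 0]}, {"travel": [0, 0, 7], "dr": [0, 0, 0]}, {"travel": [0, 0, 0], "dr": [0, 0, 0]}, {"travel": [0, 0, 0], "dr": [0, 0, 0]}])

```text
clock: 27.6
position: [0.4799, -0.1958, -0.0002]
ee_rot: [1.0, -0.028, 0.0, 0.0]
ft_force: [0.3, 0.0, -0.6]
grip_width: 0.401
```

Emit:
servo_tool(moves=[{"travel": [0, 0, 0], "dr": [0, 0, 0]}, {"travel": [0, 0, 0], "dr": [0, 0, 0]}, {"travel": [0, 0, 0], "dr": [0, 0, 0]}, {"travel": [0, 0, 0], "dr": [0, 0, 0]}, {"travel": [0, 0, -20], "dr": [0, 0, 0]}, {"travel": [0, 0, -60], "dr": [0, 0, 0]}, {"travel": [0, 0, -60], "dr": [0, 0, 0]}, {"travel": [0, 0, -60], "dr": [0, 0, 0]}, {"travel": [0, 0, 0], "dr": [0, 0, 0]}], claw=1)

```text
clock: 28.72
position: [0.4812, -0.1968, 0.2039]
ee_rot: [1.0, -0.028, 0.004, -0.0]
ft_force: [0.1, -0.5, -0.9]
grip_width: 0.118
```

Run:
```python
from h import *
delta([*tray(-.025,.092),.2],-3.2)
```

```text
turn [-0.1 -0.4 -0.1] travel [  -2.8 -549.     3.9] pos [ 0.4812 -0.1968  0.2039] F [ 0.1 -0.5 -0.9] w 0.118 t 28.73
```

Emit:
servo_tool(moves=[{"travel": [0, -55, 0], "dr": [0, 0, 0]}, {"travel": [0, -55, 0], "dr": [0, 0, 0]}, {"travel": [0, -55, 0], "dr": [0, 0, 0]}, {"travel": [0, -55, 0], "dr": [0, 0, 0]}, {"travel": [0, -55, 0], "dr": [0, 0, 0]}, {"travel": [0, -55, 0], "dr": [0, 0, 0]}, {"travel": [0, -55, 0], "dr": [0, 0, 0]}, {"travel": [0, -55, 0], "dr": [0, 0, 0]}, {"travel": [0, -55, 0], "dr": [0, 0, 0]}, {"travel": [0, -54, 0], "dr": [0, 0, 0]}, {"travel": [0, 0, 0], "dr": [0, 0, 0]}])

```text
clock: 30.1
position: [0.5083, 0.3571, 0.1978]
ee_rot: [1.0, -0.025, -0.001, 0.001]
ft_force: [-0.1, -1.1, -0.4]
grip_width: 0.12
```

Emit:
servo_tool(moves=[{"travel": [0, 0, 0], "dr": [0, 0, 10.7]}, {"travel": [0, 0, 0], "dr": [0, 0, 10.7]}, {"travel": [0, 0, 0], "dr": [0, 0, 10.7]}, {"travel": [0, 0, 0], "dr": [0, 0, 10.7]}, {"travel": [0, 0, 0], "dr": [0, 0, 10.7]}, {"travel": [0, 0, 0], "dr": [0, 0, 10.7]}, {"travel": [0, 0, 0], "dr": [0, 0, 10.7]}, {"travel": [0, 0, 0], "dr": [0, 0, 10.7]}, {"travel": [0, 0, 0], "dr": [0, 0, 0]}])

```text
clock: 31.22
position: [0.5102, 0.3516, 0.199]
ee_rot: [0.714, -0.7, 0.0, 0.001]
ft_force: [-0.0, 0.5, -0.8]
grip_width: 0.119
```

Run:
```python
from h import *
delta([*tray(-.025,.092),.05],-88.8)
```

```text
turn [ 0.  -0.1 -0. ] travel [  0.1   1.1 149. ] pos [0.5102 0.3516 0.199 ] F [-0.   0.5 -0.8] w 0.119 t 31.23
```

Emit:
servo_tool(moves=[{"travel": [0, 1, 50], "dr": [0, 0, 0]}, {"travel": [0, 0, 50], "dr": [0, 0, 0]}, {"travel": [0, 0, 45], "dr": [0, 0, 0]}, {"travel": [0, 0, 15], "dr": [0, 0, 0]}, {"travel": [0, 0, 10], "dr": [0, 0, 0]}, {"travel": [0, 0, 4], "dr": [0, 0, 0]}, {"travel": [0, 0, 0], "dr": [0, 0, 0]}, {"travel": [0, 0, 0], "dr": [0, 0, 0]}])

```text
clock: 32.22
position: [0.5098, 0.3528, 0.0261]
ee_rot: [0.714, -0.7, -0.0, -0.001]
ft_force: [0.3, -0.7, 0.3]
grip_width: 0.119
```

Run:
```python
from h import *
delta([*tray(-.025,.092),.022],-88.8)
```

```text
turn [-0.1  0.1 -0. ] travel [1.4 0.7 4.1] pos [0.5098 0.3528 0.0261] F [ 0.3 -0.7  0.3] w 0.119 t 32.23
```

Emit:
servo_tool(moves=[{"travel": [1, 0, 4], "dr": [0, 0, 0]}, {"travel": [0, 0, 0], "dr": [0, 0, 0]}])

```text
clock: 32.48
position: [0.5099, 0.3522, 0.0226]
ee_rot: [0.714, -0.7, -0.0, -0.001]
ft_force: [-5.1, -1.1, 11.6]
grip_width: 0.117
```

Emit:
servo_tool(moves=[{"travel": [0, 0, 0], "dr": [0, 0, 0]}, {"travel": [0, 0, 0], "dr": [0, 0, 0]}, {"travel": [0, 0, 0], "dr": [0, 0, 0]}, {"travel": [0, 0, -30], "dr": [0, 0, 0]}, {"travel": [0, 0, -50], "dr": [0, 0, 0]}, {"travel": [0, 0, -60], "dr": [0, 0, 0]}, {"travel": [0, 0, -60], "dr": [0, 0, 0]}, {"travel": [60, 0, 0], "dr": [0, 0, 0]}, {"travel": [60, 0, 0], "dr": [0, 0, 0]}, {"travel": [60, 0, 0], "dr": [0, 0, 0]}, {"travel": [60, 0, 0], "dr": [0, 0, 0]}, {"travel": [60, 0, 0], "dr": [0, 0, 0]}], claw=0.65)

```text
clock: 33.98
position: [0.5152, 0.0497, 0.2212]
ee_rot: [0.714, -0.7, -0.0, -0.0]
ft_force: [0.8, 0.5, 0.2]
grip_width: 0.346
```

Emit:
servo_tool(moves=[{"travel": [60, 0, 0], "dr": [0, 0, 0]}, {"travel": [60, 0, 0], "dr": [0, 0, 0]}, {"travel": [0, 0, 0], "dr": [0, 0, -10.4]}, {"travel": [0, 0, 0], "dr": [0, 0, -10.4]}, {"travel": [0, 0, 0], "dr": [0, 0, -10.4]}, {"travel": [0, 0, 0], "dr": [0, 0, -10.4]}, {"travel": [0, 0, 0], "dr": [0, 0, -10.4]}, {"travel": [0, 0, 0], "dr": [0, 0, -10.4]}, {"travel": [0, 0, 0], "dr": [0, 0, -10.4]}, {"travel": [0, 0, 0], "dr": [0, 0, -10.4]}, {"travel": [0, 0, 0], "dr": [0, 0, -10.4]}, {"travel": [0, 0, 0], "dr": [0, 0, 0]}], claw=0.6)

```text
clock: 35.48
position: [0.5178, -0.0686, 0.2211]
ee_rot: [0.999, 0.041, -0.0, -0.0]
ft_force: [0.0, -0.4, -0.3]
grip_width: 0.4
```

Run:
```python
from h import *
delta([.4136,-.1805,.045],4.9)
t=manip.camera("top")
im=np.zeros((600,800,3),np.uint8)
im[:384,:640]=crop(t,140,200,300,296,4)
s=manip.camera("scene");im[384:600,:400]=crop(s,190,195,340,276,2.67)[:216,:400]
im[384:600,400:800]=crop(s,320,235,470,316,2.67)[:216,:400]
cv2.imwrite("pics/c9.png",im)
```

```text
turn [-0.   0.  -0.2] travel [-113.4  102.6  176.1] pos [ 0.5178 -0.0686  0.2211] F [ 0.  -0.4 -0.3] w 0.4 t 35.48
```

View pics/c9.png

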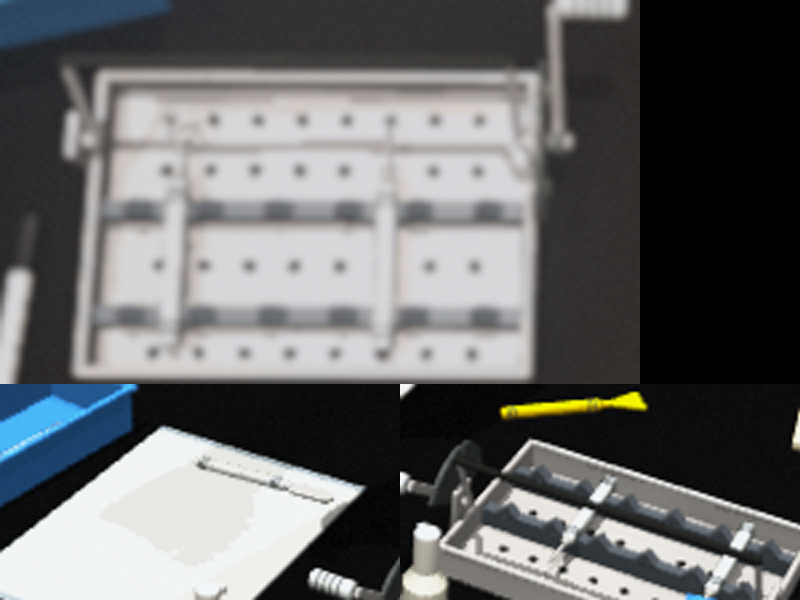

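The loop is in slot 5 and the spatula hasn't moved. I'll pick up the spatula.

Emit:
servo_tool(moves=[{"travel": [-38, 34, 0], "dr": [0, 0, 0]}, {"travel": [-38, 34, 0], "dr": [0, 0, 0]}, {"travel": [-38, 34, 0], "dr": [0, 0, 0]}, {"travel": [0, 0, 60], "dr": [0, 0, 0]}, {"travel": [0, 0, 60], "dr": [0, 0, 0]}, {"travel": [0, 0, 55], "dr": [0, 0, 0]}, {"travel": [0, 0, 0], "dr": [0, 0, 0]}, {"travel": [0, 0, 0], "dr": [0, 0, 0]}])

```text
clock: 36.58
position: [0.4137, -0.1789, 0.0529]
ee_rot: [0.999, 0.041, 0.0, -0.001]
ft_force: [1.0, -0.6, 0.3]
grip_width: 0.398
```

Run:
```python
from h import *
delta([.4136,-.1805,.001],4.9)
```

```text
turn [-0.1 -0.  -0.1] travel [-0.3  1.6 51.9] pos [ 0.4137 -0.1789  0.0529] F [ 1.  -0.6  0.3] w 0.398 t 36.58
```

Emit:
servo_tool(moves=[{"travel": [0, 1, 25], "dr": [0, 0, 0]}, {"travel": [0, 0, 16], "dr": [0, 0, 0]}, {"travel": [0, 0, 4], "dr": [0, 0, 0]}, {"travel": [0, 0, 0], "dr": [0, 0, 0]}, {"travel": [0, 0, 0], "dr": [0, 0, 0]}])

```text
clock: 37.2
position: [0.4141, -0.1789, 0.0073]
ee_rot: [0.999, 0.043, 0.001, -0.002]
ft_force: [0.2, -0.3, -0.3]
grip_width: 0.401
```

Emit:
servo_tool(moves=[{"travel": [0, 0, 5], "dr": [0, 0, 0]}, {"travel": [0, 0, 0], "dr": [0, 0, 0]}, {"travel": [0, 0, 0], "dr": [0, 0, 0]}])

```text
clock: 37.58
position: [0.4128, -0.1791, 0.0008]
ee_rot: [0.999, 0.042, -0.001, -0.001]
ft_force: [0.2, -0.8, -1.0]
grip_width: 0.398
```

Emit:
servo_tool(moves=[{"travel": [0, 0, 0], "dr": [0, 0, 0]}, {"travel": [0, 0, 0], "dr": [0, 0, 0]}, {"travel": [0, 0, 0], "dr": [0, 0, 0]}, {"travel": [0, 0, 0], "dr": [0, 0, 0]}, {"travel": [0, 0, -20], "dr": [0, 0, 0]}, {"travel": [0, 0, -60], "dr": [0, 0, 0]}, {"travel": [0, 0, -60], "dr": [0, 0, 0]}, {"travel": [0, 0, -60], "dr": [0, 0, 0]}, {"travel": [0, 0, 0], "dr": [0, 0, 0]}], claw=1)

```text
clock: 38.7
position: [0.4149, -0.1681, 0.1619]
ee_rot: [0.999, 0.051, 0.001, -0.012]
ft_force: [-0.4, 1.3, -0.6]
grip_width: 0.118
```

Run:
```python
from h import *
delta([*tray(-.025,.0),.2],4.9)
```

```text
turn [-1.3 -0.1  1. ] travel [ 132.2 -417.8  -38.1] pos [ 0.4149 -0.1681  0.1619] F [-0.4  1.3 -0.6] w 0.118 t 38.7
```

Emit:
servo_tool(moves=[{"travel": [30, -10, 0], "dr": [0, 0, 0]}, {"travel": [40, -20, -10], "dr": [0, 0, 0]}, {"travel": [30, -40, -15], "dr": [0, 0, 0]}, {"travel": [16, -50, -10], "dr": [0, 0, 0]}, {"travel": [16, -50, 0], "dr": [0, 0, 0]}, {"travel": [0, -50, 0], "dr": [0, 0, 0]}, {"travel": [0, -50, 0], "dr": [0, 0, 0]}, {"travel": [0, -50, 0], "dr": [0, 0, 0]}, {"travel": [0, -50, 0], "dr": [0, 0, 0]}, {"travel": [0, -40, 0], "dr": [0, 0, 0]}, {"travel": [0, 0, 0], "dr": [0, 0, 0]}])

```text
clock: 40.08
position: [0.4927, 0.2515, 0.1987]
ee_rot: [0.999, 0.053, -0.006, -0.008]
ft_force: [0.6, -0.9, -0.7]
grip_width: 0.12
```

Run:
```python
from h import *
delta([*tray(-.025,.0),.2],-88.8)
```

```text
turn [-0.1  1.3 94.9] travel [ -7.6 -18.5  -1.3] pos [0.4927 0.2515 0.1987] F [ 0.6 -0.9 -0.7] w 0.12 t 40.08
```

Emit:
servo_tool(moves=[{"travel": [0, 0, 0], "dr": [0, 0, 10.5]}, {"travel": [0, 0, 0], "dr": [0, 0, 10.5]}, {"travel": [0, 0, 0], "dr": [0, 0, 10.5]}, {"travel": [0, 0, 0], "dr": [0, 0, 10.5]}, {"travel": [0, 0, 0], "dr": [0, 0, 10.5]}, {"travel": [0, 0, 0], "dr": [0, 0, 10.5]}, {"travel": [0, 0, 0], "dr": [0, 0, 10.5]}, {"travel": [0, 0, 0], "dr": [0, 0, 10.5]}, {"travel": [0, 0, 0], "dr": [0, 0, 10.5]}, {"travel": [0, 0, 0], "dr": [0, 0, 0]}])

```text
clock: 41.32
position: [0.4939, 0.247, 0.1999]
ee_rot: [0.715, -0.699, -0.01, -0.001]
ft_force: [1.5, -0.3, -0.5]
grip_width: 0.117
```

Run:
```python
from h import *
delta([*tray(-.025,.0),.05],-88.8)
p=manip.get_obs()["position"]
for dz in(.005,-.01): print(dz,(w2p("scene",p+[.1035,.002,dz])-[300,150])*4)
s=manip.camera("scene");cv2.imwrite("pics/c10.png",crop(s,300,150,500,300,4))
```

```text
turn [0.7 0.9 0.1] travel [-12.2 -17.3 149.9] pos [0.4939 0.247  0.1999] F [ 1.5 -0.3 -0.5] w 0.117 t 41.33
0.005 [389.3491 367.2062]
-0.01 [386.6145 389.7477]
```

View pics/c10.png

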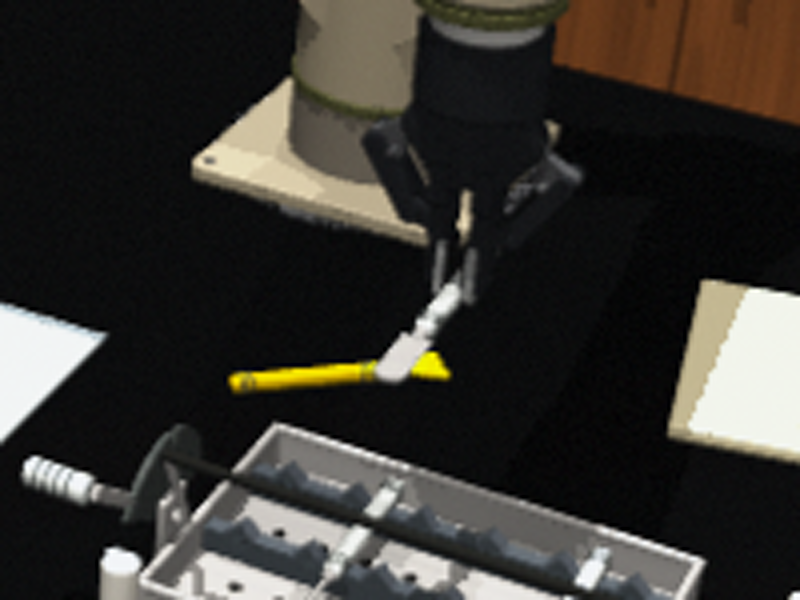

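The spatula is held level with its blade to the far side (tip at about (388,376), as predicted). I'll lower it into slot 3.

Emit:
servo_tool(moves=[{"travel": [-12, -17, 0], "dr": [0.7, 0.9, 0]}, {"travel": [0, 0, 50], "dr": [0, 0, 0]}, {"travel": [0, 0, 50], "dr": [0, 0, 0]}, {"travel": [0, 0, 35], "dr": [0, 0, 0]}, {"travel": [0, 0, 0], "dr": [0, 0, 0]}, {"travel": [0, 0, 0], "dr": [0, 0, 0]}])

```text
clock: 42.12
position: [0.5115, 0.2607, 0.0673]
ee_rot: [0.715, -0.699, -0.0, -0.002]
ft_force: [0.7, -0.7, 0.3]
grip_width: 0.115
```

Run:
```python
from h import *
delta([*tray(-.025,.0),.0225],-88.8)
```

```text
turn [-0.1  0.2  0.1] travel [ 1.2  0.5 44.8] pos [0.5115 0.2607 0.0673] F [ 0.7 -0.7  0.3] w 0.115 t 42.12
```

Emit:
servo_tool(moves=[{"travel": [1, 0, 25], "dr": [0, 0, 0]}, {"travel": [0, 0, 10], "dr": [0, 0, 0]}, {"travel": [0, 0, 7], "dr": [0, 0, 0]}, {"travel": [0, 0, 0], "dr": [0, 0, 0]}, {"travel": [0, 0, 0], "dr": [0, 0, 0]}])

```text
clock: 42.75
position: [0.511, 0.2602, 0.0248]
ee_rot: [0.715, -0.699, -0.001, -0.002]
ft_force: [-0.7, -0.1, 0.1]
grip_width: 0.119
```

Run:
```python
from h import *
delta([*tray(-.025,.0),.0225],-88.8)
```

```text
turn [-0.1  0.2  0.1] travel [ 0.8 -0.   2.3] pos [0.511  0.2602 0.0248] F [-0.7 -0.1  0.1] w 0.119 t 42.75
```

Emit:
servo_tool(moves=[{"travel": [0.5, 0, 2.5], "dr": [0, 0, 0]}, {"travel": [0, 0, 0], "dr": [0, 0, 0]}])

```text
clock: 43.0
position: [0.5111, 0.2601, 0.0231]
ee_rot: [0.715, -0.699, -0.001, -0.002]
ft_force: [-5.6, -0.9, 16.5]
grip_width: 0.118
```

Emit:
servo_tool(moves=[{"travel": [0, 0, 0], "dr": [0, 0, 0]}, {"travel": [0, 0, 0], "dr": [0, 0, 0]}, {"travel": [0, 0, 0], "dr": [0, 0, 0]}, {"travel": [0, 0, -30], "dr": [0, 0, 0]}, {"travel": [0, 0, -50], "dr": [0, 0, 0]}, {"travel": [0, 0, -60], "dr": [0, 0, 0]}, {"travel": [0, 0, -60], "dr": [0, 0, 0]}, {"travel": [60, 0, 0], "dr": [0, 0, 0]}, {"travel": [60, 0, 0], "dr": [0, 0, 0]}, {"travel": [60, 0, 0], "dr": [0, 0, 0]}, {"travel": [60, 0, 0], "dr": [0, 0, 0]}, {"travel": [60, 0, 0], "dr": [0, 0, 0]}], claw=0.65)

```text
clock: 44.5
position: [0.5169, -0.0426, 0.2209]
ee_rot: [0.715, -0.699, -0.001, -0.002]
ft_force: [0.3, 0.6, 0.0]
grip_width: 0.354
```

Emit:
servo_tool(moves=[{"travel": [20, 0, 0], "dr": [0, 0, 0]}, {"travel": [0, 0, 0], "dr": [0, 0, -10]}, {"travel": [0, 0, 0], "dr": [0, 0, -10]}, {"travel": [0, 0, 0], "dr": [0, 0, -10]}, {"travel": [0, 0, 0], "dr": [0, 0, -10]}, {"travel": [0, 0, 0], "dr": [0, 0, -10]}, {"travel": [0, 0, 0], "dr": [0, 0, -10]}, {"travel": [0, 0, 0], "dr": [0, 0, -10]}, {"travel": [0, 0, 0], "dr": [0, 0, -10]}, {"travel": [0, 0, 0], "dr": [0, 0, -10]}, {"travel": [0, 0, 0], "dr": [0, 0, 0]}], claw=0.5)

```text
clock: 45.88
position: [0.5175, -0.0611, 0.2206]
ee_rot: [1.0, 0.01, 0.0, -0.002]
ft_force: [0.4, -0.8, 0.3]
grip_width: 0.499
```

Run:
```python
from h import *
delta([.6675,.076,.2],1.2)
t=manip.camera("top")
im=np.zeros((600,800,3),np.uint8)
im[:384,:640]=crop(t,140,200,300,296,4)
s=manip.camera("scene");im[384:600,:400]=crop(s,190,195,340,276,2.67)[:216,:400]
im[384:600,400:800]=crop(s,320,235,470,316,2.67)[:216,:400]
cv2.imwrite("pics/c11.png",im)
```

```text
turn [-0.2 -0.  -0. ] travel [ 152.8 -133.9   20.6] pos [ 0.5175 -0.0611  0.2206] F [ 0.4 -0.8  0.3] w 0.499 t 45.88
```

View pics/c11.png

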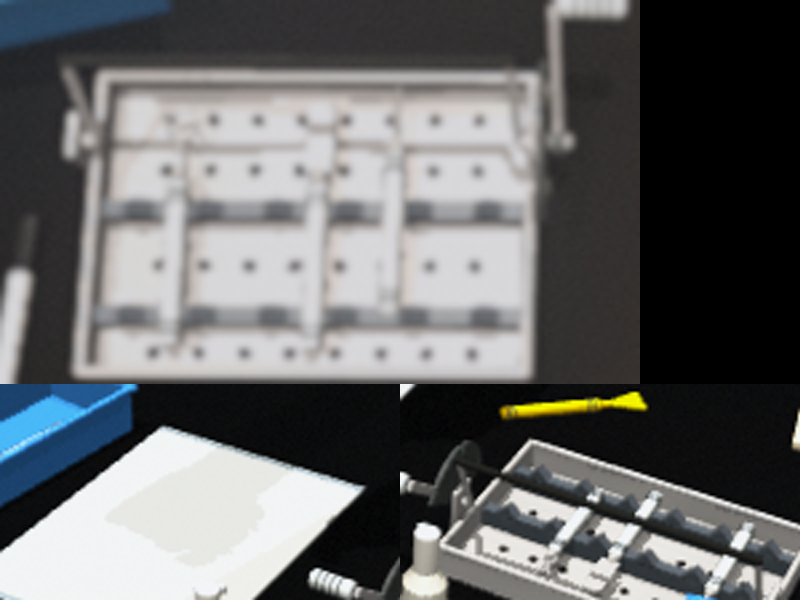

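The probe in slot 2 has been knocked about 27 mm to the far side: its tail is now at crop row 308, where it was at 350. Its tail may have come off the near rail, so I'll take a close look.

Run:
```python
from h import *
t=manip.camera("top");s=manip.camera("scene")
im=np.zeros((600,800,3),np.uint8)
im[:600,:300]=crop(t,220,215,250,275,10)
c=crop(s,360,265,410,315,10);im[:500,300:800]=c
cv2.imwrite("pics/c12.png",im)
for nm,x0,z0,x1,z1 in(("flat",-.053,.027,.057,.027),("tilt",-.053,.008,.052,.04)):
    for x,z in((x0,z0),(x1,z1)):
        p=[*tray(x,-.048),z];print(nm,(w2p("top",p)-[220,215])*10,(w2p("scene",p)-[360,265])*10+[300,0])
for x in (-.066,-.054,.004,.016): 
    p=[*tray(x,-.046),.022];print("rail",x,(w2p("top",p)-[220,215])*10,(w2p("scene",p)-[360,265])*10+[300,0])
```

```text
flat [158.2294 613.8462] [643.1279 108.9593]
flat [174.3109 200.316 ] [467.1134 338.796 ]
tilt [170.7495 623.1137] [635.7533 169.142 ]
tilt [165.1365 207.9642] [480.0889 285.0588]
rail -0.066 [151.9379 666.1411] [668.0276 101.576 ]
rail -0.054 [153.7367 620.1399] [649.9849 125.2767]
rail 0.004 [162.3149 400.7573] [559.8478 243.6798]
rail 0.016 [164.0662 355.9701] [540.5685 269.005 ]
```

View pics/c12.png

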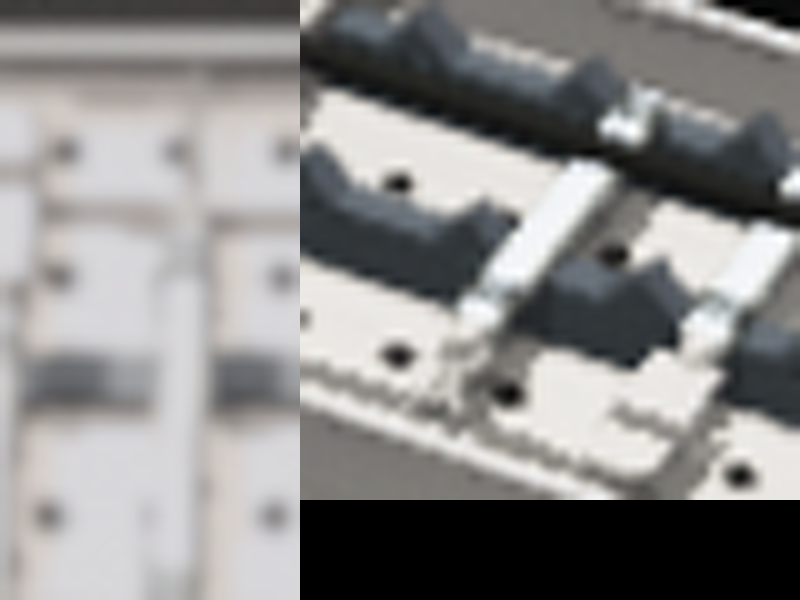

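The probe still lies flat on both rails, with its handle middle at about x = -7 mm, right at the edge of the tolerance. I'll grasp it, pull it back about 18 mm and set it down again.

Emit:
servo_tool(moves=[{"travel": [0, 0, 0], "dr": [0, 0, 10]}, {"travel": [0, 0, 0], "dr": [0, 0, 10]}, {"travel": [0, 0, 0], "dr": [0, 0, 10]}, {"travel": [0, 0, 0], "dr": [0, 0, 10]}, {"travel": [0, 0, 0], "dr": [0, 0, 10]}, {"travel": [0, 0, 0], "dr": [0, 0, 10]}, {"travel": [0, 0, 0], "dr": [0, 0, 10]}, {"travel": [0, 0, 0], "dr": [0, 0, 10]}, {"travel": [0, 0, 0], "dr": [0, 0, 10]}, {"travel": [0, 0, 0], "dr": [0, 0, 0]}], claw=0.65)

```text
clock: 47.32
position: [0.5177, -0.0608, 0.2206]
ee_rot: [0.715, -0.699, -0.001, -0.001]
ft_force: [0.9, 0.1, -0.3]
grip_width: 0.35
```

Run:
```python
from h import *
delta([*tray(-.015,-.050),.07],-88.8)
```

```text
turn [-0.   0.1  0.1] travel [-270.4  -10.   150.6] pos [ 0.5177 -0.0608  0.2206] F [ 0.9  0.1 -0.3] w 0.35 t 47.33
```

Emit:
servo_tool(moves=[{"travel": [-54, -2, 0], "dr": [0, 0, 0]}, {"travel": [-54, -2, 0], "dr": [0, 0, 0]}, {"travel": [-54, -2, 0], "dr": [0, 0, 0]}, {"travel": [-54, -2, 0], "dr": [0, 0, 0]}, {"travel": [-54, -2, 0], "dr": [0, 0, 0]}, {"travel": [0, 0, 50], "dr": [0, 0, 0]}, {"travel": [0, 0, 50], "dr": [0, 0, 0]}, {"travel": [0, 0, 45], "dr": [0, 0, 0]}, {"travel": [0, 0, 0], "dr": [0, 0, 0]}, {"travel": [0, 0, 0], "dr": [0, 0, 0]}])

```text
clock: 48.58
position: [0.5227, 0.2097, 0.0782]
ee_rot: [0.715, -0.699, -0.001, -0.002]
ft_force: [-0.2, -0.6, 0.8]
grip_width: 0.35
```

Run:
```python
from h import *
delta([*tray(-.015,-.050),.020],-88.8)
```

```text
turn [-0.1  0.2  0.1] travel [-0.   0.7 58.2] pos [0.5227 0.2097 0.0782] F [-0.2 -0.6  0.8] w 0.35 t 48.58
```

Emit:
servo_tool(moves=[{"travel": [0, 0, 30], "dr": [0, 0, 0]}, {"travel": [0, 0, 20], "dr": [0, 0, 0]}, {"travel": [0, 0, 6], "dr": [0, 0, 0]}, {"travel": [0, 0, 0], "dr": [0, 0, 0]}, {"travel": [0, 0, 0], "dr": [0, 0, 0]}])

```text
clock: 49.2
position: [0.5223, 0.21, 0.0213]
ee_rot: [0.715, -0.699, -0.001, -0.002]
ft_force: [0.1, -0.2, -0.1]
grip_width: 0.35
```

Emit:
servo_tool(moves=[{"travel": [0, 0, 0], "dr": [0, 0, 0]}, {"travel": [0, 0, 0], "dr": [0, 0, 0]}, {"travel": [0, 0, 0], "dr": [0, 0, 0]}, {"travel": [0, 0, 0], "dr": [0, 0, 0]}], claw=1)

```text
clock: 49.7
position: [0.5221, 0.2102, 0.0213]
ee_rot: [0.715, -0.699, -0.001, -0.002]
ft_force: [-2.1, 0.3, 6.4]
grip_width: 0.12
```

Emit:
servo_tool(moves=[{"travel": [-2, 0, -12], "dr": [0, 0, 0]}, {"travel": [-2, 9, 0], "dr": [0, 0, 0]}, {"travel": [0, 9, 0], "dr": [0, 0, 0]}, {"travel": [0, 0, 0], "dr": [0, 0, 0]}, {"travel": [0, 0, 9], "dr": [0, 0, 0]}, {"travel": [0, 0, 0], "dr": [0, 0, 0]}, {"travel": [0, 0, 0], "dr": [0, 0, 0]}])

```text
clock: 50.58
position: [0.5037, 0.2131, 0.0233]
ee_rot: [0.715, -0.699, -0.001, -0.001]
ft_force: [-0.5, -0.7, -0.1]
grip_width: 0.116
```

Run:
```python
from h import *
delta([*tray(-.033,-.046),.022],-88.8)
```

```text
turn [-0.   0.1  0.1] travel [-0.2 -0.3  1.3] pos [0.5037 0.2131 0.0233] F [-0.5 -0.7 -0.1] w 0.116 t 50.58
```

Position good. I'll lower it by 2 mm, release, retreat, and check.

Emit:
servo_tool(moves=[{"travel": [0, 0, 2], "dr": [0, 0, 0]}, {"travel": [0, 0, 0], "dr": [0, 0, 0]}])

```text
clock: 50.82
position: [0.5037, 0.2134, 0.0214]
ee_rot: [0.715, -0.699, -0.001, -0.001]
ft_force: [-0.2, -0.0, -1.2]
grip_width: 0.117
```

Emit:
servo_tool(moves=[{"travel": [0, 0, 0], "dr": [0, 0, 0]}, {"travel": [0, 0, 0], "dr": [0, 0, 0]}, {"travel": [0, 0, 0], "dr": [0, 0, 0]}, {"travel": [0, 0, -30], "dr": [0, 0, 0]}, {"travel": [0, 0, -50], "dr": [0, 0, 0]}, {"travel": [0, 0, -60], "dr": [0, 0, 0]}, {"travel": [0, 0, -60], "dr": [0, 0, 0]}, {"travel": [60, 0, 0], "dr": [0, 0, 0]}, {"travel": [60, 0, 0], "dr": [0, 0, 0]}, {"travel": [60, 0, 0], "dr": [0, 0, 0]}, {"travel": [60, 0, 0], "dr": [0, 0, 0]}, {"travel": [35, 0, 0], "dr": [0, 0, 0]}], claw=0.65)

```text
clock: 52.32
position: [0.5092, -0.0653, 0.2209]
ee_rot: [0.714, -0.7, -0.001, -0.002]
ft_force: [-0.3, -0.4, -0.4]
grip_width: 0.351
```

Emit:
servo_tool(moves=[{"travel": [0, 0, 0], "dr": [0, 0, -10]}, {"travel": [0, 0, 0], "dr": [0, 0, -10]}, {"travel": [0, 0, 0], "dr": [0, 0, -10]}, {"travel": [0, 0, 0], "dr": [0, 0, -10]}, {"travel": [0, 0, 0], "dr": [0, 0, -10]}, {"travel": [0, 0, 0], "dr": [0, 0, -10]}, {"travel": [0, 0, 0], "dr": [0, 0, -10]}, {"travel": [0, 0, 0], "dr": [0, 0, -10]}, {"travel": [0, 0, 0], "dr": [0, 0, -10]}, {"travel": [0, 0, 0], "dr": [0, 0, 0]}], claw=0.5)

```text
clock: 53.58
position: [0.5096, -0.0623, 0.2207]
ee_rot: [1.0, 0.01, 0.0, -0.002]
ft_force: [-0.1, -0.3, 0.8]
grip_width: 0.505
```

Run:
```python
from h import *
delta([.6675,.076,.2],1.2)
t=manip.camera("top");s=manip.camera("scene")
im=np.zeros((600,800,3),np.uint8)
im[:600,:350]=crop(t,175,212,245,298,7)[:600,:350] if 0 else cv2.resize(t[212:298,178:252],(350,406)).repeat(1,0)[:406] if 0 else np.pad(cv2.resize(t[212:298,178:248],(350,430),interpolation=cv2.INTER_CUBIC),((0,170),(0,0),(0,0)))
im[:400,350:800]=cv2.resize(s[245:315,340:440],(450,315),interpolation=cv2.INTER_CUBIC).__class__((400,450,3),np.uint8) if 0 else np.pad(cv2.resize(s[245:325,340:430],(450,400),interpolation=cv2.INTER_CUBIC),((0,0),(0,0),(0,0)))
cv2.imwrite("pics/c13.png",im)
for y in (-.046,0,.092):
  for x in(-.08,.03,): print(y,x,(w2p("top",[*tray(x,y),.03])-[178,212])*5,(w2p("scene",[*tray(x,y),.03])-[340,245])*5+[350,0])
```

```text
turn [-0.2 -0.  -0. ] travel [ 160.8 -134.9   20.7] pos [ 0.5096 -0.0623  0.2207] F [-0.1 -0.3  0.8] w 0.505 t 53.58
-0.046 -0.08 [282.1852 373.4099] [646.0215 124.4658]
-0.046 0.03 [290.4329 163.9763] [560.3415 236.4483]
0 -0.08 [192.8127 373.4309] [730.3626 151.5513]
0 0.03 [202.9318 163.9898] [648.2043 266.3867]
0.092 -0.08 [ 14.0491 373.4729] [905.1117 207.6706]
0.092 0.03 [ 27.9119 164.0167] [830.6018 328.5368]
```

View pics/c13.png

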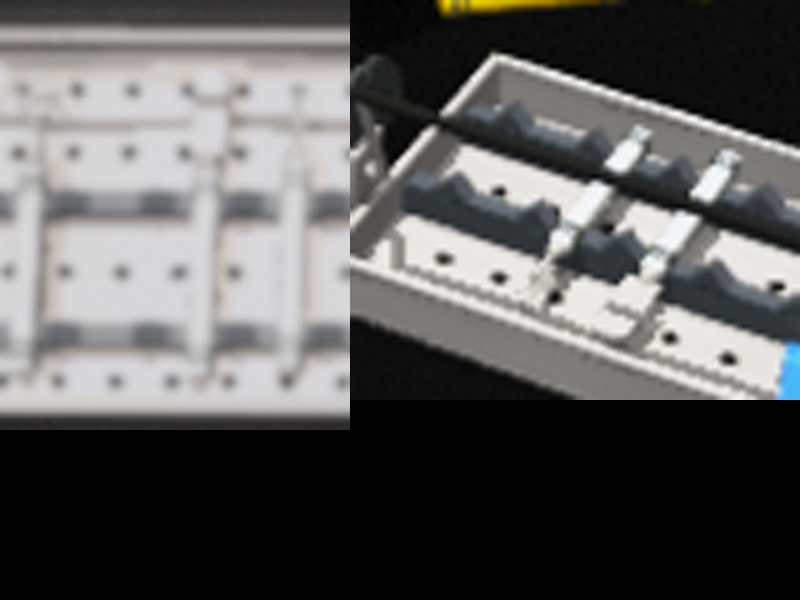

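The probe is back, centred in slot 2 (tail (641,130), predicted (646,124)). All three instruments lie across both rails. Next is the lever.

Emit:
servo_tool(moves=[{"travel": [40, -34, 0], "dr": [0, 0, 0]}, {"travel": [40, -34, 0], "dr": [0, 0, 0]}, {"travel": [40, -34, 0], "dr": [0, 0, 0]}, {"travel": [40, -33, 0], "dr": [0, 0, 0]}, {"travel": [0, 0, 50], "dr": [0, 0, 0]}, {"travel": [0, 0, 30], "dr": [0, 0, 0]}, {"travel": [0, 0, 0], "dr": [0, 0, 0]}, {"travel": [0, 0, 0], "dr": [0, 0, 0]}])

```text
clock: 54.68
position: [0.6673, 0.0766, 0.1427]
ee_rot: [1.0, 0.01, 0.001, -0.001]
ft_force: [0.3, 0.5, 0.3]
grip_width: 0.498
```

Run:
```python
from h import *
delta([.6675,.076,.0897],1.2)
```

```text
turn [-0.2 -0.1  0. ] travel [ 0.2  0.6 53. ] pos [0.6673 0.0766 0.1427] F [0.3 0.5 0.3] w 0.498 t 54.67
```

Emit:
servo_tool(moves=[{"travel": [0, 0, 30], "dr": [0, 0, 0]}, {"travel": [0, 0, 21], "dr": [0, 0, 0]}, {"travel": [0, 0, 0], "dr": [0, 0, 0]}], squeeze=40)

```text
clock: 55.05
position: [0.6661, 0.0769, 0.0894]
ee_rot: [1.0, 0.011, -0.001, -0.001]
ft_force: [-0.2, 0.2, 0.8]
grip_width: 0.503
```

Emit:
servo_tool(moves=[{"travel": [0, 0, 0], "dr": [0, 0, 0]}, {"travel": [0, 0, 0], "dr": [0, 0, 0]}, {"travel": [0, 0, 0], "dr": [0, 0, 0]}, {"travel": [0, 0, 0], "dr": [0, 0, 0]}], claw=1)

```text
clock: 55.55
position: [0.668, 0.0767, 0.0915]
ee_rot: [1.0, 0.011, 0.002, -0.002]
ft_force: [4.4, -0.1, 6.3]
grip_width: 0.195
```

Emit:
servo_tool(moves=[{"travel": [-12.8, 0, -13.9], "dr": [0, 0, 0]}, {"travel": [-15.3, 0, -11.2], "dr": [0, 0, 0]}, {"travel": [-17.3, 0, -7.9], "dr": [0, 0, 0]}, {"travel": [-18.5, 0, -4.3], "dr": [0, 0, 0]}, {"travel": [-18.9, 0, -0.6], "dr": [0, 0, 0]}, {"travel": [0, 0, 0], "dr": [0, 0, 0]}])

```text
clock: 56.3
position: [0.5842, 0.0754, 0.1301]
ee_rot: [1.0, 0.011, 0.001, -0.003]
ft_force: [-1.5, 0.1, 16.1]
grip_width: 0.192
```

Emit:
servo_tool(moves=[{"travel": [-18.7, 0, 3.3], "dr": [0, 0, 0]}, {"travel": [-17.7, 0, 6.8], "dr": [0, 0, 0]}, {"travel": [-16, 0, 10.3], "dr": [0, 0, 0]}, {"travel": [-13.6, 0, 13.2], "dr": [0, 0, 0]}, {"travel": [-10.7, 0, 15.7], "dr": [0, 0, 0]}, {"travel": [-7.4, 0, 17.4], "dr": [0, 0, 0]}, {"travel": [-1, 0, 3], "dr": [0, 0, 0]}, {"travel": [0, 0, 0], "dr": [0, 0, 0]}, {"travel": [0, 0, 0], "dr": [0, 0, 0]}])

```text
clock: 57.42
position: [0.5013, 0.0737, 0.0615]
ee_rot: [1.0, 0.011, 0.002, -0.003]
ft_force: [-7.4, -0.2, 40.8]
grip_width: 0.195
```

It's against the stop: upward reaction, same position as at the start. I'll release and check.

Emit:
servo_tool(moves=[{"travel": [0, 0, 0], "dr": [0, 0, 0]}, {"travel": [0, 0, 0], "dr": [0, 0, 0]}, {"travel": [0, 0, 0], "dr": [0, 0, 0]}, {"travel": [0, 0, -40], "dr": [0, 0, 0]}, {"travel": [0, 0, -60], "dr": [0, 0, 0]}, {"travel": [0, 0, -50], "dr": [0, 0, 0]}, {"travel": [0, 60, 0], "dr": [0, 0, 0]}, {"travel": [0, 60, 0], "dr": [0, 0, 0]}, {"travel": [0, 40, 0], "dr": [0, 0, 0]}, {"travel": [0, 0, 0], "dr": [0, 0, 0]}], claw=0.5)

```text
clock: 58.68
position: [0.5016, -0.0908, 0.2077]
ee_rot: [1.0, 0.008, -0.0, -0.001]
ft_force: [-0.3, -0.3, 0.3]
grip_width: 0.499
```

Run:
```python
from h import *
t=manip.camera("top");s=manip.camera("scene")
im=np.zeros((600,800,3),np.uint8)
im[:400,:600]=crop(t,150,205,300,305,4)
im[:200,600:800]=crop(t,440,215,540,315,2)
im[400:600,:500]=crop(s,320,235,445,285,4)
cv2.imwrite("pics/c14.png",im)
g=w2p("top",[.4992,.0743,.0793]);print((g-[150,205])*4)
```

```text
[549.9211 254.8986]
```

View pics/c14.png

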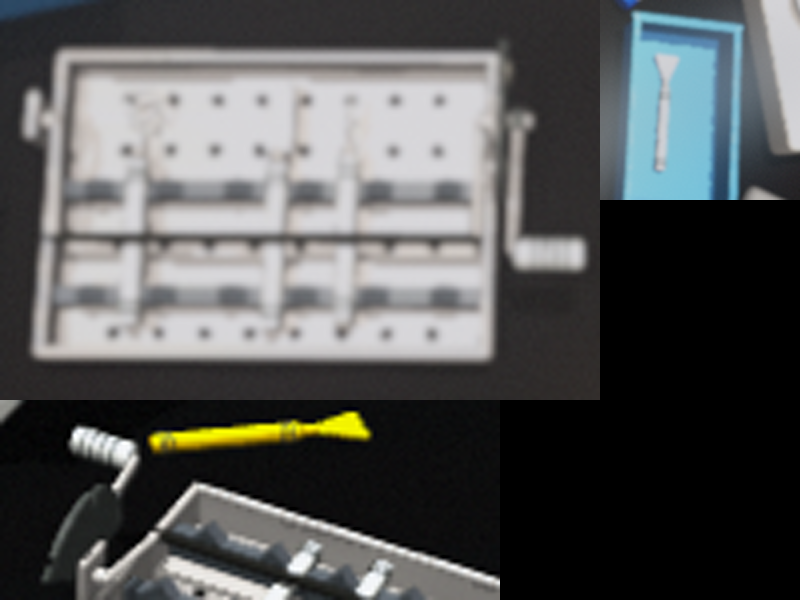

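The bar is down over the three handles, the lever grip is back at its starting place ((549,254), predicted (550,255)), and the scraper lies in the tub. I'll hand in.

```bash
python3 -c "
from workcell import manip
print(manip.hand_in(), manip.get_obs()['clock'])"
```

```text
the job is handed in; nothing more can be done
the job is handed in; nothing more can be done
```

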